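# Set the sawing board to its end stop and seat the block

### The job

Get the hardwood block ready for sawing to the longer length. On the sawing board's fence, push the arm of the end stop (the flip stop farther from the saw slot) forward so that it drops fully down, and leave the inner stop up; tip the standing block over so that it lies flat on a broad face, lengthwise along the fence, and push it snug against both the fence and the end stop. Do it all by pushing with the fingers: do not pick the block up, and leave the things round the board alone.

Things in the scene. Friction and masses are not known exactly. Their poses are not given: they have to be found in the camera images.
- saw_board: Plywood sawing board, fixed, 170 x 280 mm. Origin on the TOP of its bed, 26 mm above the worktop; z up, +x towards the fence, +y left along it. Bed x -55 to +85, y -140 to +140 mm. Fence: wooden bar along y, front face at x = +85 mm, 30 mm thick, 40 mm above the bed; a 3 mm saw slot crosses it at y = -15 mm. A 6 mm rail on the fence, right of the slot, carries two flip stops.
- wood_block: Loose hardwood block, 110 x 45 x 25 mm, 55 to 100 g. At the start it stands on its small end (45 x 25) on the left part of the bed, 110 mm tall, its 45 mm width roughly at right angles to the fence: it tips most easily along the fence. Its own origin lies in the middle of a broad face and its axes are askew: use block_center.
- block_center (a point): Centre of the block, axes along its edges: x along the 110 mm length, y the 45 mm width, z the 25 mm thickness. 55 mm above the bed while the block stands on end (z level, x upright), 12.5 mm when it lies flat on a broad face.
- end_stop: Clamped carriage of the flip stop at the right end of the rail, farther from the saw slot; it does not slide. 26 x 23 mm, 22 mm high; axes as the board's. Origin on its underside, at board x = 100 mm, 46 mm above the bed. A black knob at its back ends 28 mm behind the origin. Its L-shaped arm (see joint and point) turns on a pivot along y, 16 mm above the origin.
- end_stop_arm (a joint): Arm of the end stop (rad): 0 = fully down, 2.53 = up, leaning back behind the fence, as at the start. Steel bar 14 mm wide (y), 8 thick, 55 long from the pivot; up, its end is 45 mm behind (+x) and 32 above the pivot, the foot rising from there; down, it lies level to -x. Turns freely (under 1 N). Pushed from behind towards -x, high on the foot, it falls by itself once past about 2.0.
- end_stop_foot (a point): Tip of the black foot, 14 x 14 mm, square on the end of the end stop's bar; the foot reaches 58 mm from the bar's middle line, the point is 4 mm short of that. Up, its tip is about 79 mm above and 12 mm behind the pivot. Down, it hangs 26 to 40 mm before the fence, 4 mm over the bed; its flat +y side (7 mm from its middle) is what the block butts against.
- inner_stop: Carriage of the second, identical flip stop, on the rail between the end stop and the saw slot; same frame as the end stop's.
- inner_stop_arm (a joint): Arm of the inner stop, same values as the end stop's: stands up at 2.53 and must stay up.
- masking_tape: Bystander: roll of masking tape lying flat behind the board's right end, 104 mm across, 24 mm high, origin under its middle.
- lot_stamp: Bystander: small wooden hand stamp standing behind the board's left end, 43 x 61 x 51 mm, origin under its middle.
- marker: Bystander: felt marker with a red cap lying on the worktop behind the board, 130 mm long, 19 mm high, origin under its middle.
Not all that is in view belongs to the job. Leave any orange or red look-alike of the wood_block alone.

How it is judged:
By the outcome, as a careful person would: the job done as asked, in the order asked, and still so for the second after the job is handed in, with the robot touching nothing.
It also fails if it takes over 67 s, if anything falls off the work surface, if the arm or the gripper's body presses on something with over 40 N, if the wrist force passes 120 N, or if a joint passes its speed limit or range.

### The arm

A 7-joint arm with a two-finger parallel gripper is mounted at the origin on a cart in front of the work surface, level with it; the furniture and walls round the work are solid. World frame = base frame: x ahead of the robot, y to its left, z up, the work surface at z = 0. Lengths are in m, angles in degrees, forces in N, time in s.
With the tool pointing down it reaches from about 0.35 to 0.9 m from the base axis. Payload 7.2 kg.
Tool frame: the origin (TCP) lies at the very end of the fingers, on their centre line; the grasp point (between the pads) lies 19 mm behind it (env.hold_point_z is the distance from the TCP to the grasp point, in m); x points along the fingers, z is the direction in which the jaws open and shut, and the axes are right-handed (so a half turn about x gives the same grasp; the last joint's range is limited). The gripper opens to 85 mm and grips with 20 to 120 N. Pads are 22 mm wide; open, the fingers measure 114 mm over their backs; the gripper's body (76 mm by 85 mm) begins 54 mm behind the grasp point. The pads swing forward as they close: fully open they stand 13 mm farther back than shut.
Start: joints at [-76.731, 23.554, -0.728, 91.456, 0.321, 64.991, -4.71], TCP at [0.185, 0.597, 0.2] pointing down, gripper open.
Joint ranges: [-169.25, 169.25], [-16.82, 113.86], [-84.01, 82.57], [7.8, 145.47], [-59.2, 239.2], [7.22, 106.19], [-163.78, 163.78]. Speed limits (degrees/s): [136.94, 136.94, 172.46, 172.46, 180, 180, 180].

### API

Orientations are given as [roll, pitch, yaw] about the fixed x, y, z axes, in that order (R = Rz(yaw) Ry(pitch) Rx(roll)).
In Python, from station import env gives the robot as it stands.
- The arm moves only by the tool send_rows, never from a script. Its argument "rows" is one flat list of numbers, 7 for each row, row after row: the shift along the tool's x, y, z in cm, then the turn, a rotation vector about the tool's x, y, z in degrees, then the closure in counts, from 0 (fully open) to 255 (shut). In form: [dx, dy, dz, ax, ay, az, fingers, dx, dy, dz, ax, ay, az, fingers, ...]. A call has exactly 5 rows; each row shifts and turns the commanded pose from where the row before left it, along the tool's axes as they then stand; what a row does not reach is not made up. A row lasts 1/12 s, in which the tool goes at most 41.7 mm and 7.16 degrees, less where a joint would pass 70% of its speed; a pose out of reach is approached as far as the arm can. A call is refused whole if a number of a shift passes 4.17 or a number of a turn 7.16, either way. A call with a gripper value outside its range is refused whole. The fingers move at their own pace and stop on an object; "grip_force" is the grip in N (left out, the last holds). Time passes only in rows, so rows that do not move let the fingers close, or fill a call up. It gives the time, the measured TCP pose, the force and the opening at its end, in the units of the state.
- env.get_state(): the state, without advancing time (a new reading comes with each control period).
- env.get_image(name): name is "scene" or "top" or "wrist"; returns the picture (420x560x3 uint8, red, green, blue); there is no depth.
- env.calibration(name): a dict with "intrinsics" (3x3 intrinsics, pixels), "origin" and "attitude" of the camera in the world. Camera axes: x right, y up, looking along -z (the intrinsics and any distortion apply to the point x, -y, -z); pixel columns grow to the right and rows downward; lengths in m; the calibration is good to about 2 mm. A picture is of the moment at which its call begins: read the wrist's pose just before it. calibration takes no time and is no camera call; for the wrist camera it gives the pose at the moment of the call.
- env.hand_in(): hands the job in, once; it reports no verdict.
The state is a dict: "t": time; "q": joint angles; "joint_vel": joint speeds; "joint_torque": joint torques, N m; "tcp_pos": TCP position; "orientation": TCP orientation; "ft_force": force on the tool from outside, world axes, zero at the start; "moment": the same for the moment, N m; "width": opening from 0.0 (shut) to 1.0 (fully open).
Only numpy, scipy, OpenCV 4.12 (cv2) and the standard library are available. Lean on these libraries where they do the work, as an engineer would, in place of code of your own. Each camera call takes 0.05 s, during which the arm holds its last target.

## Working session

There is one attempt and no reset: what is moved stays moved. The work goes in short steps, Python scripts to look and compute and a tool call to move; the robot and the scene stay as the last step left them, time stands still between calls to the robot, and variables do not carry over. Pictures are saved under pics/ and viewed, and the job is handed in when it is done.

Besides the shell and the picture viewer there is one more tool, called as name(argument=value, ...) on one line, values as JSON. send_rows: Moves the arm, as the interface text tells. Its arguments: {"type":"object","properties":{"rows":{"type":"array"},"grip_force":{"type":"number"}},"required":["rows"]}

```bash
ls; mkdir -p pics
python3 - <<'E'
from station import env
import cv2
s=env.get_state();print(s)
for n in("scene","top","wrist"):
    c=env.calibration(n);print(n,c)
    cv2.imwrite(f"pics/{n}0.png",env.get_image(n)[:,:,::-1])
E
```

```text
pics
{'t': 0.0, 'q': array([-76.72946242,  23.59839356,  -0.72932269,  91.50474476,
         0.3222681 ,  64.99203327,  -4.70890832]), 'joint_vel': array([ 0.03226658, -0.05215392, -0.01863514,  0.07198269,  0.00389144,
       -0.04544592, -0.0121605 ]), 'joint_torque': array([-5.47391865e-04, -6.00622058e+01,  6.81614354e-01, -2.99407375e+01,
        1.36094325e-02,  1.04772017e-02,  4.42535907e-06]), 'tcp_pos': array([0.18446636, 0.59657006, 0.19946573]), 'orientation': array([-175.36813006,   89.90687962, -102.54252508]), 'ft_force': array([-0.72823596, -0.62815197,  0.08695658]), 'moment': array([0.00536887, 0.02642851, 0.01436816]), 'width': 0.9989339824058486}
scene {'intrinsics': array([[425.3596898 ,   0.        , 276.91622131],
       [  0.        , 425.3596898 , 214.88290315],
       [  0.        ,   0.        ,   1.        ]]), 'origin': array([0.7280041 , 0.89510816, 0.90376906]), 'attitude': array([ 33.47581843,   0.23524928, 155.55407171])}
top {'intrinsics': array([[514.23320949,   0.        , 282.73781378],
       [  0.        , 514.23320949, 202.84264037],
       [  0.        ,   0.        ,   1.        ]]), 'origin': array([0.38967764, 0.40969769, 1.16238443]), 'attitude': array([  5.64890596,  -1.65314691, -90.33396953])}
wrist {'intrinsics': array([[346.85021136,   0.        , 280.41288264],
       [  0.        , 346.85021136, 208.87040262],
       [  0.        ,   0.        ,   1.        ]]), 'origin': array([0.11202878, 0.61860698, 0.37274282]), 'attitude': array([-17.34067035,   0.08084238,  72.83768205])}
```

View pics/scene0.png

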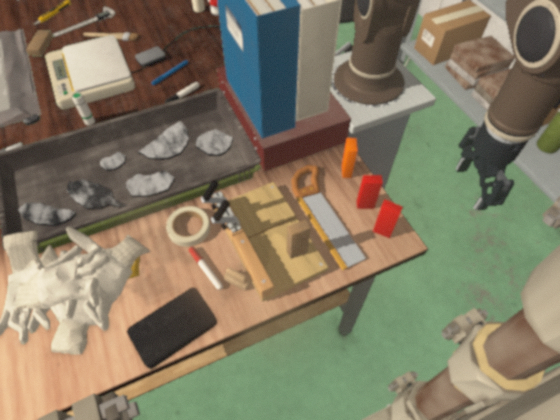

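View pics/top0.png

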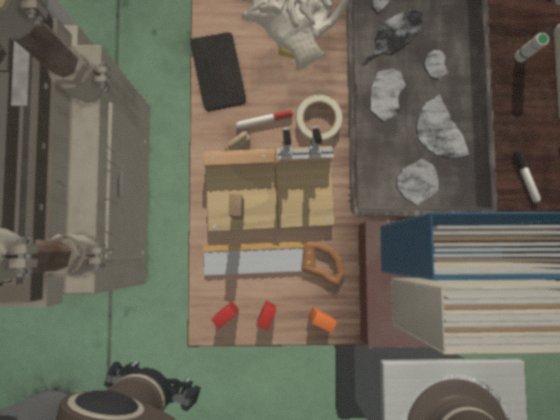

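View pics/wrist0.png

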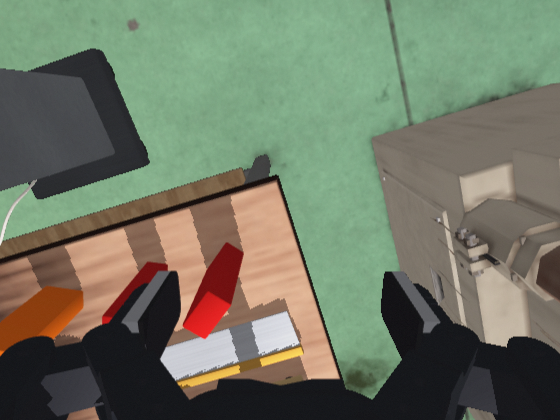

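```bash
cat > h.py <<'E'
from station import env
import numpy as np, cv2
from scipy.spatial.transform import Rotation as R
def cal(n):
    c=env.calibration(n);return c["intrinsics"],np.array(c["origin"]),R.from_euler("xyz",c["attitude"],degrees=True).as_matrix()
def ray(C,u,v):
    K,o,A=C
    d=np.array([(u-K[0,2])/K[0,0],-(v-K[1,2])/K[1,1],-1]);return o,A@d
def onz(C,u,v,z):
    o,d=ray(C,u,v);return o+d*(z-o[2])/d[2]
def proj(C,p):
    K,o,A=C
    q=A.T@(np.array(p)-o);return np.array([K[0,2]+K[0,0]*q[0]/-q[2],K[1,2]-K[1,1]*q[1]/-q[2]])
def tri(C1,p1,C2,p2):
    o1,d1=ray(C1,*p1);o2,d2=ray(C2,*p2)
    t=np.linalg.lstsq(np.array([d1,-d2]).T,o2-o1,rcond=None)[0]
    a=o1+d1*t[0];b=o2+d2*t[1];return (a+b)/2,np.linalg.norm(a-b)
def crop(im,x0,x1,y0,y1,k,fn):
    cv2.imwrite(fn,cv2.resize(im[y0:y1,x0:x1],None,fx=k,fy=k,interpolation=cv2.INTER_CUBIC))
E
python3 - <<'E'
from h import *
crop(cv2.imread("pics/top0.png"),190,350,100,250,5,"pics/topc.png")
crop(cv2.imread("pics/scene0.png"),150,350,160,300,4,"pics/scenec.png")
E
```

```text
(no output)
```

View pics/topc.png

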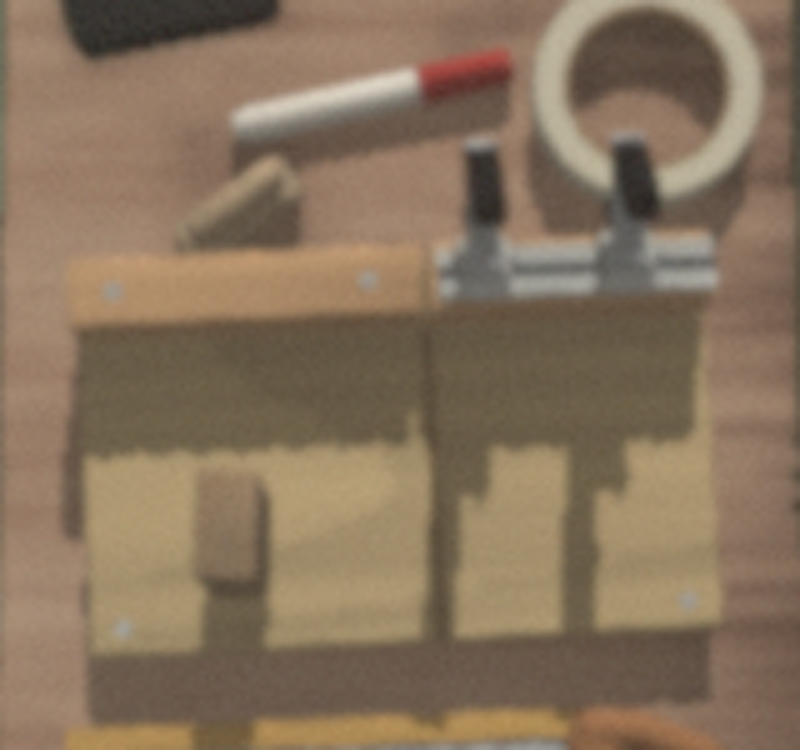

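View pics/scenec.png

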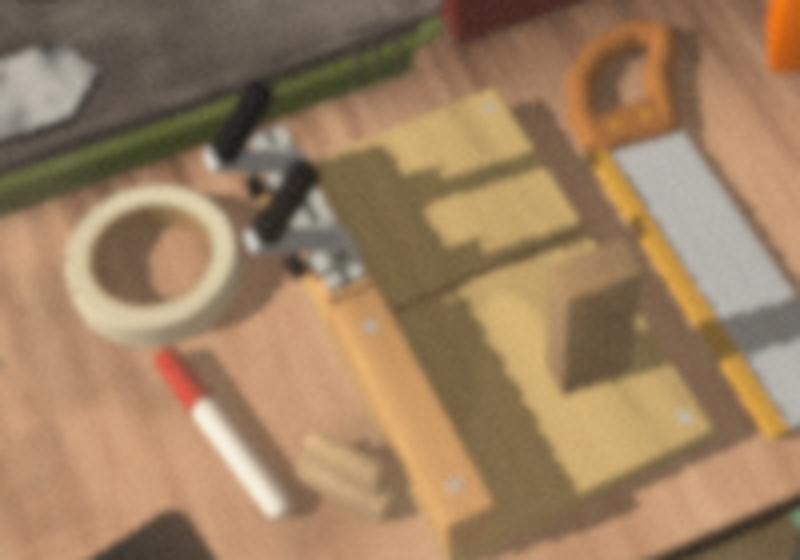

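Run:
```python
from h import *
C=cal("top");S=cal("scene")
T=lambda u,v:(190+(u+.5)/5-.5,100+(v+.5)/5-.5)
Q=lambda u,v:(150+(u+.5)/4-.5,160+(v+.5)/4-.5)
def t(n,u,v,z):print(n,onz(C,*T(u,v),z).round(4))
def s(n,u,v,z):print(n,'scene',onz(S,*Q(u,v),z).round(4))
t("bedFL",93,655,.026);t("bedFR",720,628,.026)
t("fence front L top",78,328,.066);t("fence front at slot",432,318,.066)
t("fence back L",70,262,.066);t("fence back slot",430,247,.066)
t("slot bed front",440,640,.026)
t("slot fence top",431,285,.066)
s("bedFR",492,90,.026);s("bedFL",710,430,.026)
s("slot bed front",590,240,.026)
s("fence front L",492,500,.066);s("fence back L",447,530,.066)
for n,a in dict(c1=(195,470),c2=(255,472),c3=(262,585),c4=(200,580)).items():t("block top "+n,*a,.136)
for n,a in dict(c1=(637,280),c2=(570,305),c3=(550,263),c4=(612,240)).items():s("block top "+n,*a,.136)
print("foot tip end", tri(C,T(632,190),S,Q(258,100)))
print("foot tip inner", tri(C,T(490,190),S,Q(300,180)))
```

```text
bedFL [0.441  0.5407 0.026 ]
bedFR [0.4518 0.2637 0.026 ]
fence front L top [0.5798 0.5437 0.066 ]
fence front at slot [0.584  0.3915 0.066 ]
fence back L [0.6086 0.5474 0.066 ]
fence back slot [0.6152 0.3922 0.066 ]
slot bed front [0.447  0.3879 0.026 ]
slot fence top [0.5985 0.3918 0.066 ]
bedFR scene [0.4589 0.2673 0.026 ]
bedFL scene [0.4459 0.5434 0.026 ]
slot bed front scene [0.4517 0.3986 0.026 ]
fence front L scene [0.5839 0.5477 0.066 ]
fence back L scene [0.6125 0.5535 0.066 ]
block top c1 [0.51   0.4879 0.136 ]
block top c2 [0.5091 0.4639 0.136 ]
block top c3 [0.4637 0.461  0.136 ]
block top c4 [0.4658 0.4857 0.136 ]
block top c1 scene [0.4748 0.4938 0.136 ]
block top c2 scene [0.5136 0.4929 0.136 ]
block top c3 scene [0.5121 0.465  0.136 ]
block top c4 scene [0.4756 0.4657 0.136 ]
foot tip end (array([0.61950526, 0.31301114, 0.15649679]), np.float64(0.00032678606355077377))
foot tip inner (array([0.61843513, 0.37048965, 0.15410093]), np.float64(0.0038416653192738974))
```

Run:
```python
from h import *
C=cal("top");S=cal("scene")
im=cv2.imread("pics/scene0.png");crop(im,200,420,0,200,3.5,"pics/s1.png")
im=cv2.imread("pics/top0.png");crop(im,330,560,200,420,3.4,"pics/t1.png")
print(proj(C,[.185,.597,.2]),proj(S,[.185,.597,.2]),proj(S,[0,0,0]),proj(C,[0,0,0]),proj(S,[.66,.31,.3]))
s=env.get_state();A=R.from_euler("xyz",s["orientation"],degrees=True).as_matrix();print(A.round(3))
T=lambda u,v:(190+(u+.5)/5-.5,100+(v+.5)/5-.5)
for n,a in dict(carE=(627,265),carI=(478,265),L=(598,265),Rr=(655,265)).items():
  print(n,onz(C,*T(*a),.094))
# sculpture
print(tri(C,(300,45),S,(60,270)))
```

```text
[164.74135425 367.82755699] [461.95206912 201.78697804] [368.92715817  80.24878775] [454.87818605 430.81481755] [183.98150092 144.64664896]
[[-0.    -0.955  0.295]
 [-0.001  0.295  0.955]
 [-1.    -0.    -0.001]]
carE [0.60168782 0.30943062 0.094     ]
carI [0.60169421 0.37243107 0.094     ]
L [0.60168906 0.32170924 0.094     ]
Rr [0.60168662 0.29756769 0.094     ]
(array([0.93687441, 0.32257412, 0.02397091]), np.float64(0.13152674616755586))
```

View pics/s1.png

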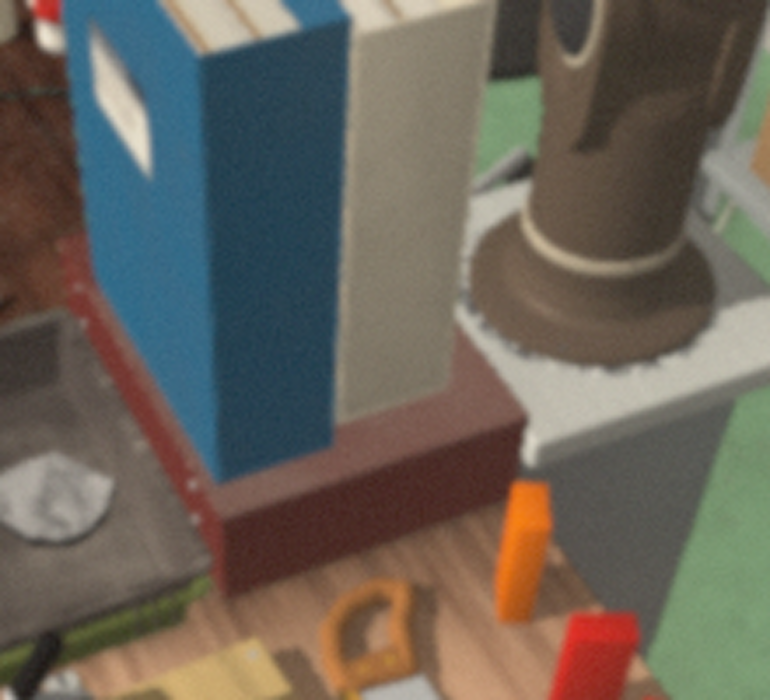

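View pics/t1.png

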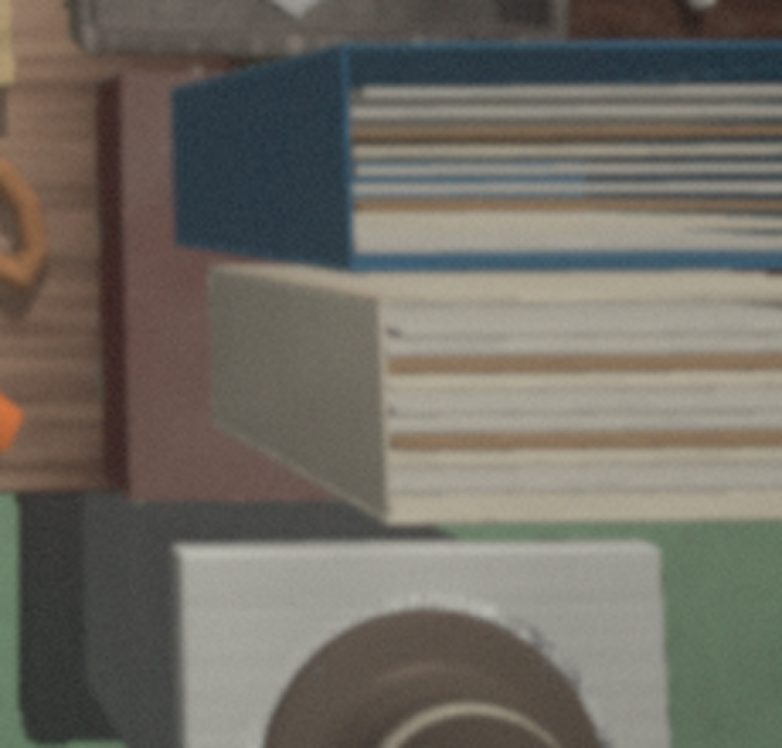

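Run:
```python
from h import *
C=cal("top");S=cal("scene")
T=lambda u,v:(330+(u+.5)/3.4-.5,200+(v+.5)/3.4-.5)
Q=lambda u,v:(200+(u+.5)/3.5-.5,0+(v+.5)/3.5-.5)
print(tri(C,T(348,45),S,Q(205,55)))
print(tri(C,T(355,268),S,Q(350,18)))
print(tri(C,T(375,295),S,Q(352,38)))
print(tri(C,T(388,520),S,Q(492,2)))
```

```text
(array([0.44474091, 0.17520452, 0.43303449]), np.float64(0.004319825828938879))
(array([0.352998  , 0.17357961, 0.43030695]), np.float64(0.0005815867386870441))
(array([0.34114245, 0.15683613, 0.40614592]), np.float64(0.0016936272246854277))
(array([0.24557051, 0.15385992, 0.40344998]), np.float64(0.0013516676600971605))
```

send_rows(rows=[-3,0,0,-3.9,0,0,255,-3,0,0,-3.9,0,0,255,-3,0,0,-3.9,0,0,255,-3,0,0,-3.9,0,0,255,-3,0,0,-3.9,0,0,255])

```text
t: 0.57
tcp_pos: [0.1845, 0.5967, 0.3515]
orientation: [168.0, 90.0, -99.5]
ft_force: [0.0, 1.8, 0.2]
width: 0.303
```

send_rows(rows=[0,-3.9,-1,0,0,0,255,0,-3.9,-1,0,0,0,255,0,-3.9,-1,0,0,0,255,0,-3.9,-1,0,0,0,255,0,-3.9,-1,0,0,0,255])

```text
t: 0.98
tcp_pos: [0.3831, 0.5543, 0.3502]
orientation: [154.9, 90.0, -112.8]
ft_force: [0.7, 1.4, 0.4]
width: 0.002
```

```bash
cat >> h.py <<'E'
def st():
    s=env.get_state();A=R.from_euler("xyz",s["orientation"],degrees=True).as_matrix()
    print("t",round(s["t"],2),"p",s["tcp_pos"].round(4),"q",s["q"].round(1),"f",s["ft_force"].round(1),"w",round(s["width"],3));print(A.round(3));return s,A
E
python3 -c "
from h import *
st()"
```

```text
t 0.98 p [0.3831 0.5543 0.3502] q [-60.   24.5   0.8  70.4  -0.3  85.2  33.1] f [0.7 1.4 0.4] w 0.002
[[-0.    -0.999 -0.041]
 [-0.    -0.041  0.999]
 [-1.     0.    -0.   ]]
```

```bash
cat >> h.py <<'E'
def plan(p1,A1=None,n=5,f=255,p0=None,A0=None):
    s=env.get_state()
    if A0 is None:A0=R.from_euler("xyz",s["orientation"],degrees=True).as_matrix()
    if p0 is None:p0=np.array(s["tcp_pos"])
    if A1 is None:A1=A0
    p1=np.array(p1)
    rv=R.from_matrix(A0.T@A1).as_rotvec(degrees=True)/n
    A=A0;step=(p1-p0)/n;out=[]
    for i in range(n):
        d=A.T@step*100;out+=[*d.round(2),*rv.round(2),f];A=A@R.from_rotvec(rv,degrees=True).as_matrix()
    print("max shift mm",np.linalg.norm(step)*1000,"deg",np.linalg.norm(rv));print([float(round(x,2)) for x in out])
# board frame tool pose: x down, z=+board y, tilt deg leaning to +y
TH=2.3
def att(tilt=0,th=TH):
    B=R.from_euler("z",th,degrees=True).as_matrix()
    A=np.array([[0,-1,0],[0,0,1],[-1,0,0]],float)
    return B@A@R.from_rotvec([0,tilt,0],degrees=True).as_matrix()
E
python3 -c "
from h import *
plan([.675,.308,.28],att(18),n=10)"
```

```text
max shift mm 38.83374895812624 deg 1.7986278021057818
[0.7, -2.82, -2.58, 0.0, 1.8, 0.0, 255.0, 0.78, -2.82, -2.56, 0.0, 1.8, 0.0, 255.0, 0.86, -2.82, -2.53, 0.0, 1.8, 0.0, 255.0, 0.94, -2.82, -2.5, 0.0, 1.8, 0.0, 255.0, 1.02, -2.82, -2.47, 0.0, 1.8, 0.0, 255.0, 1.1, -2.82, -2.44, 0.0, 1.8, 0.0, 255.0, 1.17, -2.82, -2.4, 0.0, 1.8, 0.0, 255.0, 1.25, -2.82, -2.36, 0.0, 1.8, 0.0, 255.0, 1.32, -2.82, -2.32, 0.0, 1.8, 0.0, 255.0, 1.39, -2.82, -2.28, 0.0, 1.8, 0.0, 255.0]
```

send_rows(rows=[0.7,-2.8,-2.6,0,1.8,0,255,0.8,-2.8,-2.6,0,1.8,0,255,0.9,-2.8,-2.5,0,1.8,0,255,0.9,-2.8,-2.5,0,1.8,0,255,1,-2.8,-2.5,0,1.8,0,255])

```text
t: 1.4
tcp_pos: [0.5277, 0.4299, 0.3147]
orientation: [179.7, 80.9, -87.9]
ft_force: [1.0, 0.3, 0.9]
width: 0.003
```

send_rows(rows=[1.1,-2.8,-2.4,0,1.8,0,255,1.2,-2.8,-2.4,0,1.8,0,255,1.2,-2.8,-2.4,0,1.8,0,255,1.3,-2.8,-2.3,0,1.8,0,255,1.4,-2.8,-2.3,0,1.8,0,255])

```text
t: 1.82
tcp_pos: [0.6728, 0.3071, 0.2799]
orientation: [179.9, 71.9, -87.8]
ft_force: [1.3, -0.3, 0.3]
width: -0.001
```

```bash
python3 -c "
from h import *
st()
for n in ('scene','wrist','top'):
    im=env.get_image(n)[:,:,::-1];cv2.imwrite('pics/%s1.png'%n,im)
im=cv2.imread('pics/scene1.png');crop(im,100,380,0,260,2.3,'pics/s2.png')
"
```

```text
t 1.82 p [0.6728 0.3071 0.2799] q [-40.4  39.8   9.2  57.4   9.6  92.5  59.2] f [ 1.3 -0.3  0.3] w -0.001
[[ 0.012 -0.999 -0.039]
 [-0.31  -0.041  0.95 ]
 [-0.951  0.001 -0.311]]
```

View pics/s2.png

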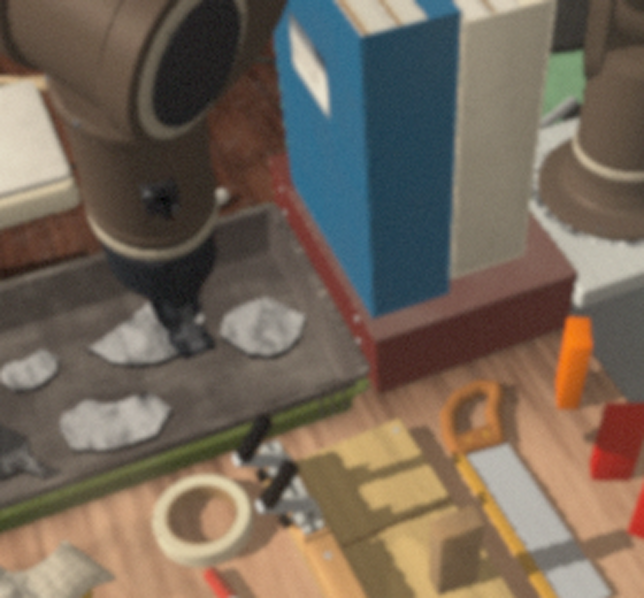

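View pics/wrist1.png

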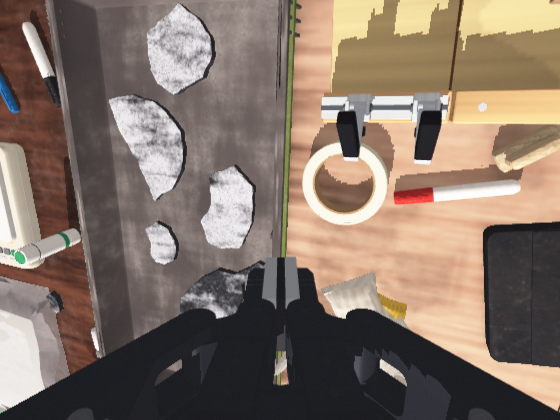

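```bash
python3 -c "
from h import *
W=cal('wrist');S=cal('scene');C=cal('top')
print(W[1],env.calibration('wrist')['attitude'])
sc=lambda u,v:(100+u/2.3,v/2.3)
print(tri(W,(347,113),S,sc(263,422)));print(tri(W,(427,112),S,sc(292,466)))
for z in(.171,):print(onz(W,347,113,z),onz(W,427,112,z))
for z,p in((.094,(359,105)),(.094,(426,107)),(.066,(449,92)),(.066,(449,122)),(.026,(457,50)),):print(p,onz(W,*p,z))
"
```

```text
[0.59595187 0.35539858 0.4425905 ] [-17.20144859  18.23081555  92.09568096]
(array([0.61220535, 0.31554395, 0.16046608]), np.float64(0.013091054465637169))
(array([0.60695678, 0.37401921, 0.15999322]), np.float64(0.009043868951951365))
[0.60553331 0.31879794 0.171     ] [0.60229562 0.37428021 0.171     ]
(359, 105) [0.60045568 0.31899773 0.094     ]
(426, 107) [0.5998388  0.37814356 0.094     ]
(449, 92) [0.58585524 0.39801159 0.066     ]
(449, 122) [0.61306449 0.40260086 0.066     ]
(457, 50) [0.54474203 0.40316569 0.026     ]
```

```bash
python3 -c "
from h import *
st();W=cal('wrist');im=env.get_image('wrist')[:,:,::-1];print(W[1]);W=cal('wrist');print(W[1])
cv2.imwrite('pics/wrist2.png',im);crop(im,310,510,20,170,4,'pics/w2c.png')
"
```

```text
t 1.97 p [0.6734 0.3046 0.2779] q [-40.3  39.9   9.3  57.5   9.6  92.5  59. ] f [-0.7  0.6 -0.5] w -0.005
[[ 0.009 -0.999 -0.035]
 [-0.313 -0.036  0.949]
 [-0.95   0.002 -0.313]]
[0.59595187 0.35539858 0.4425905 ]
[0.59452724 0.35721495 0.4436759 ]
```

View pics/w2c.png

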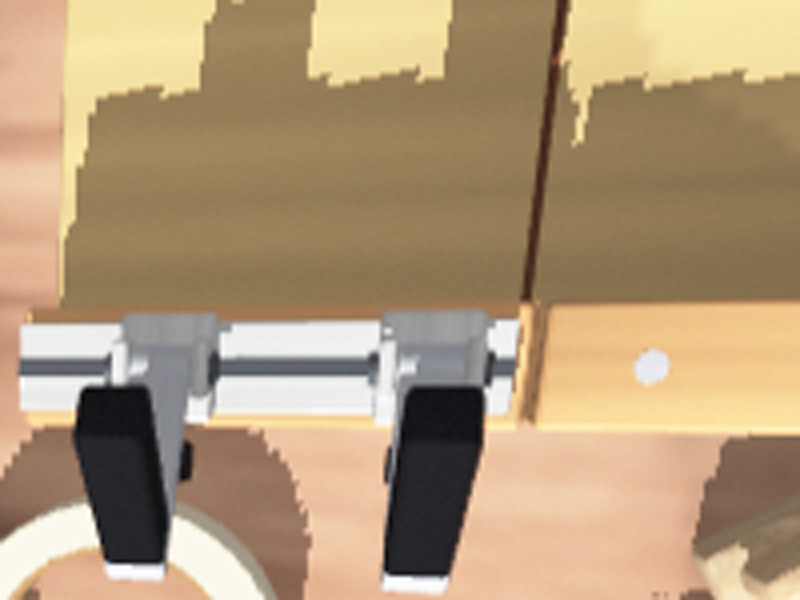

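```bash
python3 -c "
from h import *
for k in range(3):
  W=cal('wrist');P=lambda u,v:(310+(u+.5)/4-.5,20+(v+.5)/4-.5)
  for n,p,z in(('foot',(115,412),.166),('footI',(443,412),.166),('carE front top',(172,318),.094),('carI',(437,316),.094),('slot fence front',(533,304),.066),('slot fence back',(530,425),.066),('fenceR front',(30,312),.066),('slot bed at fence',(526,300),.026),('slot bed far',(560,3),.026)):print(n,onz(W,*P(*p),z).round(4))
  env.get_image('top')
"
```

```text
foot [0.612  0.3146 0.166 ]
footI [0.6086 0.374  0.166 ]
carE front top [0.5941 0.3152 0.094 ]
carI [0.5915 0.3739 0.094 ]
slot fence front [0.5878 0.3962 0.066 ]
slot fence back [0.6156 0.4002 0.066 ]
fenceR front [0.594  0.2747 0.066 ]
slot bed at fence [0.5861 0.3985 0.026 ]
slot bed far [0.5162 0.3947 0.026 ]
foot [0.6114 0.3161 0.166 ]
footI [0.6079 0.3756 0.166 ]
carE front top [0.5935 0.3168 0.094 ]
carI [0.5908 0.3757 0.094 ]
slot fence front [0.587 0.398 0.066]
slot fence back [0.6149 0.4021 0.066 ]
fenceR front [0.5935 0.2762 0.066 ]
slot bed at fence [0.5853 0.4003 0.026 ]
slot bed far [0.5152 0.3964 0.026 ]
foot [0.6111 0.3169 0.166 ]
footI [0.6075 0.3765 0.166 ]
carE front top [0.5932 0.3176 0.094 ]
carI [0.5904 0.3766 0.094 ]
slot fence front [0.5866 0.399  0.066 ]
slot fence back [0.6146 0.4031 0.066 ]
fenceR front [0.5933 0.277  0.066 ]
slot bed at fence [0.585  0.4013 0.026 ]
slot bed far [0.5148 0.3973 0.026 ]
```

```bash
python3 -c "
from h import *
st()
plan([.678,.310,.150],att(18),n=5)"
```

```text
t 2.17 p [0.6709 0.3098 0.2809] q [-40.5  39.7   9.1  57.4   9.6  92.5  59. ] f [-0.4  0.2  0. ] w 0.001
[[ 0.013 -0.999 -0.04 ]
 [-0.307 -0.042  0.951]
 [-0.952  0.    -0.308]]
max shift mm 26.20980399078806 deg 0.030256894577323137
[2.49, -0.14, 0.8, 0.02, 0.02, 0.01, 255.0, 2.49, -0.14, 0.8, 0.02, 0.02, 0.01, 255.0, 2.49, -0.14, 0.8, 0.02, 0.02, 0.01, 255.0, 2.49, -0.14, 0.81, 0.02, 0.02, 0.01, 255.0, 2.49, -0.14, 0.81, 0.02, 0.02, 0.01, 255.0]
```

send_rows(rows=[2.5,-0.1,0.8,0,0,0,255,2.5,-0.1,0.8,0,0,0,255,2.5,-0.1,0.8,0,0,0,255,2.5,-0.1,0.8,0,0,0,255,2.4,-0.1,0.8,0,0,0,255])

```text
t: 2.58
tcp_pos: [0.6758, 0.3099, 0.1499]
orientation: [-179.9, 72.1, -87.4]
ft_force: [-0.2, 0.3, 0.3]
width: -0.005
```

```bash
python3 -c "
from h import *
im=env.get_image('wrist')[:,:,::-1];cv2.imwrite('pics/w3.png',im)
im=env.get_image('scene')[:,:,::-1];crop(im,130,300,60,250,3,'pics/s3.png');st()
"
```

```text
t 2.68 p [0.6736 0.3086 0.1459] q [-40.3  44.1   8.3  67.1   9.6  79.2  56. ] f [-0.1 -0.5  0. ] w 0.001
[[ 0.007 -0.999 -0.042]
 [-0.311 -0.043  0.949]
 [-0.95   0.007 -0.311]]
```

View pics/w3.png

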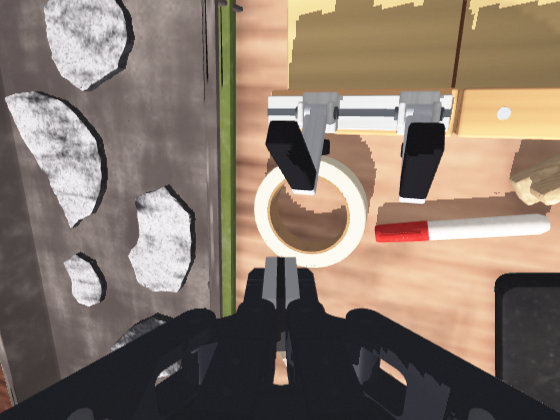

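View pics/s3.png

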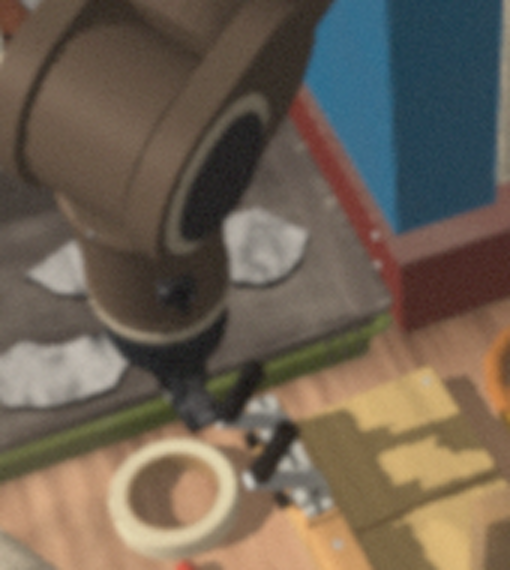

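send_rows(rows=[0,1,0,0,0,0,255,0,1,0,0,0,0,255,0,1,0,0,0,0,255,0,1,0,0,0,0,255,0,1,0,0,0,0,255])

```text
t: 3.1
tcp_pos: [0.6265, 0.3076, 0.153]
orientation: [-179.5, 72.1, -87.2]
ft_force: [-0.4, -0.6, -0.4]
width: -0.005
```

send_rows(rows=[0,0.8,0,0,0,0,255,0,0.8,0,0,0,0,255,0,0.8,0,0,0,0,255,0,0.8,0,0,0,0,255,0,0,0,0,0,0,255])

```text
t: 3.52
tcp_pos: [0.5933, 0.3057, 0.1507]
orientation: [179.9, 72.0, -87.7]
ft_force: [0.3, 0.2, 0.6]
width: -0.002
```

```bash
python3 -c "
from h import *
im=env.get_image('wrist')[:,:,::-1];cv2.imwrite('pics/w4.png',im)
im=env.get_image('scene')[:,:,::-1];crop(im,130,330,60,260,3,'pics/s4.png');st()
"
```

```text
t 3.62 p [0.5947 0.3051 0.1505] q [-44.2  36.6   7.8  80.   10.4  74.4  51.1] f [ 0.8  0.1 -0.1] w 0.0
[[ 0.013 -0.999 -0.039]
 [-0.309 -0.041  0.95 ]
 [-0.951 -0.    -0.309]]
```

View pics/w4.png

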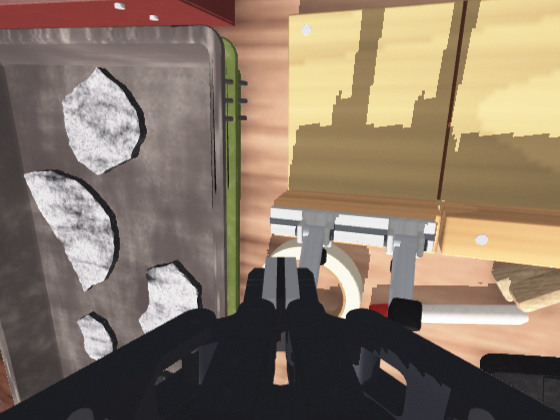

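View pics/s4.png

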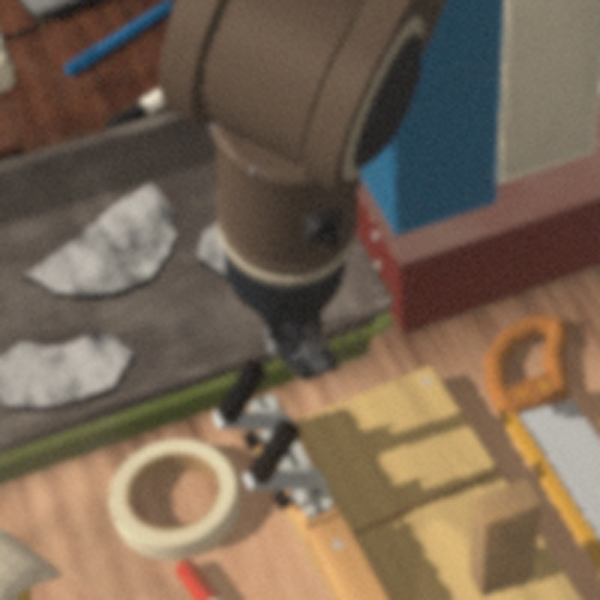

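```bash
python3 -c "
from h import *
s,A=st()
W=cal('wrist');S=cal('scene');C=cal('top')
p=s['tcp_pos'];print('tcp in wrist',proj(W,p),'scene',(proj(S,p)-[130,60])*3,'top',proj(C,p))
im=env.get_image('top')[:,:,::-1];crop(im,230,380,90,220,5,'pics/t4.png')
print('foot guess scene',(proj(S,[.614,.312,.166])-[130,60])*3)
"
```

```text
t 3.62 p [0.5947 0.3051 0.1505] q [-44.2  36.6   7.8  80.   10.4  74.4  51.1] f [ 0.8  0.1 -0.1] w 0.0
[[ 0.013 -0.999 -0.039]
 [-0.309 -0.041  0.95 ]
 [-0.951 -0.    -0.309]]
tcp in wrist [281.49250781 247.5186782 ] scene [280.77935747 360.06268326] top [319.79482599 150.49755947]
foot guess scene [257.12623736 362.41673377]
```

View pics/t4.png

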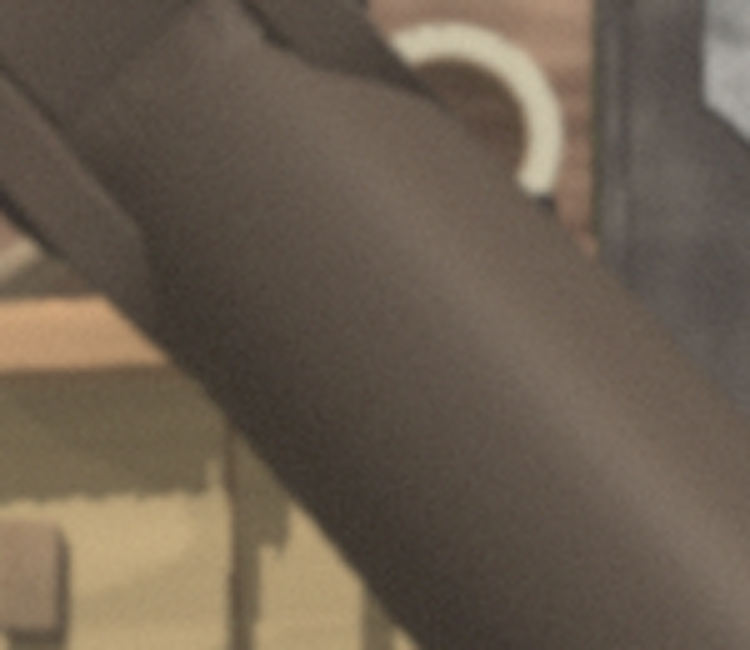

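```bash
python3 -c "
from h import *
S=cal('scene')
im=env.get_image('scene')[:,:,::-1].copy();crop(im,190,260,130,220,8,'pics/s5.png')
s=env.get_state();A=R.from_euler('xyz',s['orientation'],degrees=True).as_matrix()
for d in(0,.03,.06):print(d,(proj(S,s['tcp_pos']-A[:,0]*d)-[190,130])*8)
for d in(-.014,.014):print(d,(proj(S,s['tcp_pos']+A[:,2]*d)-[190,130])*8)
for d in(-.011,.011):print(d,(proj(S,s['tcp_pos']+A[:,1]*d)-[190,130])*8)
"
```

```text
0 [266.85165716 400.42858343]
0.03 [268.66254421 359.45688195]
0.06 [270.58776    315.89846868]
-0.014 [246.84585262 357.66392477]
0.014 [286.9821208  443.45971495]
-0.011 [230.5652645  414.45912919]
0.011 [302.93353846 386.47711431]
```

View pics/s5.png

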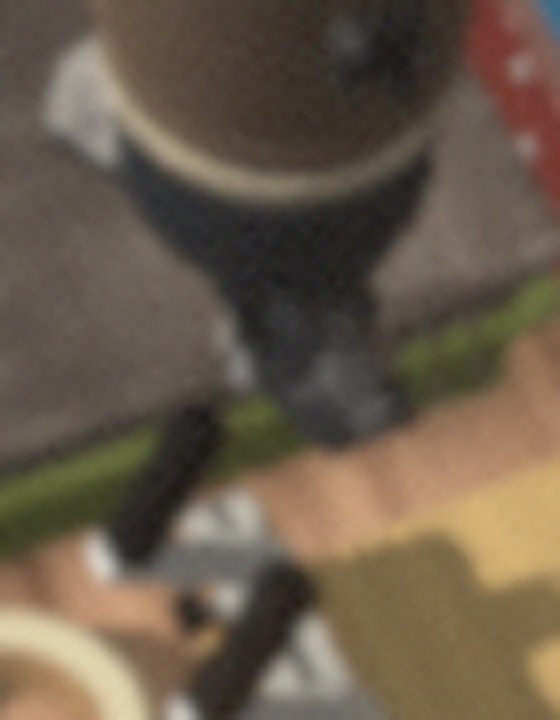

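```bash
python3 -c "
from h import *
S=cal('scene')
print(proj(S,[.6728,.306,.2795]),'seen 184.8,150');print(proj(S,[.675,.309,.148]),'seen 196.7,198.3');print(proj(S,[.594,.3051,.1505]),'seen 233 183')
print(proj(S,[.185,.597,.2]))
C=cal('top');
for z in (.026,.066,.094,.136,.166): print(z,onz(S,213.5,182.5,z).round(3))
print(env.calibration('scene'))
im=cv2.imread('pics/scene0.png');crop(im,420,540,120,240,5,'pics/s0c.png')
"
```

```text
[179.02084214 152.54025628] seen 184.8,150
[190.16491306 193.99059865] seen 196.7,198.3
[223.90958754 179.93597471] seen 233 183
[461.95206912 201.78697804]
0.026 [0.6   0.204 0.026]
0.066 [0.605 0.236 0.066]
0.094 [0.609 0.258 0.094]
0.136 [0.616 0.291 0.136]
0.166 [0.62  0.314 0.166]
{'intrinsics': array([[425.3596898 ,   0.        , 276.91622131],
       [  0.        , 425.3596898 , 214.88290315],
       [  0.        ,   0.        ,   1.        ]]), 'origin': array([0.7280041 , 0.89510816, 0.90376906]), 'attitude': array([ 33.47581843,   0.23524928, 155.55407171])}
```

View pics/s0c.png

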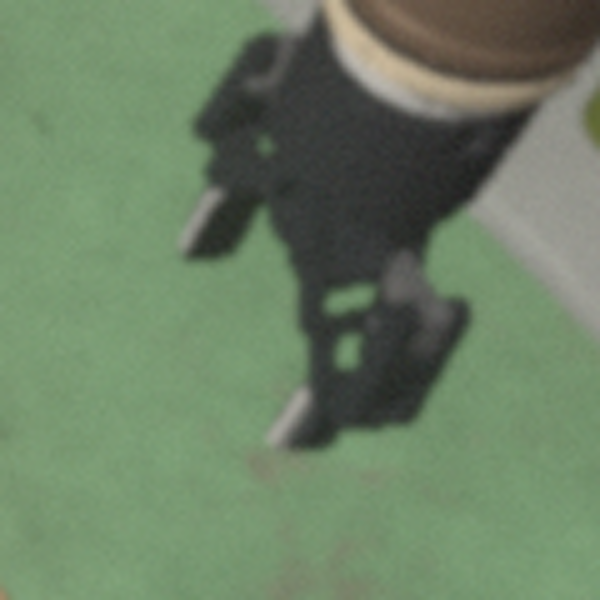

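send_rows(rows=[-1.2,0,0,0,0,0,255,-1.2,0,0,0,0,0,255,-1.2,0,0,0,0,0,255,-1.2,0,0,0,0,0,255,-1.2,0,0,0,0,0,255])

```text
t: 4.13
tcp_pos: [0.5943, 0.3242, 0.2092]
orientation: [-179.8, 72.0, -87.5]
ft_force: [0.1, -0.2, -0.3]
width: 0.002
```

```bash
python3 -c "
from h import *
st()
im=env.get_image('wrist')[:,:,::-1];cv2.imwrite('pics/w5.png',im)
im=env.get_image('scene')[:,:,::-1];crop(im,170,270,110,230,5,'pics/s6.png')
"
```

```text
t 4.13 p [0.5943 0.3242 0.2092] q [-45.3  35.2   7.9  74.4  10.   81.4  51.5] f [ 0.1 -0.2 -0.3] w 0.002
[[ 0.013 -0.999 -0.038]
 [-0.308 -0.041  0.951]
 [-0.951 -0.001 -0.308]]
```

View pics/w5.png

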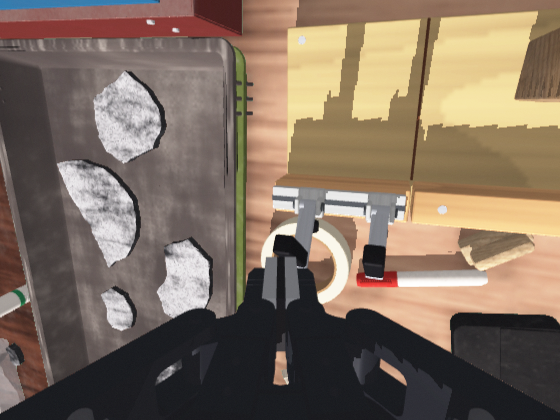

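View pics/s6.png

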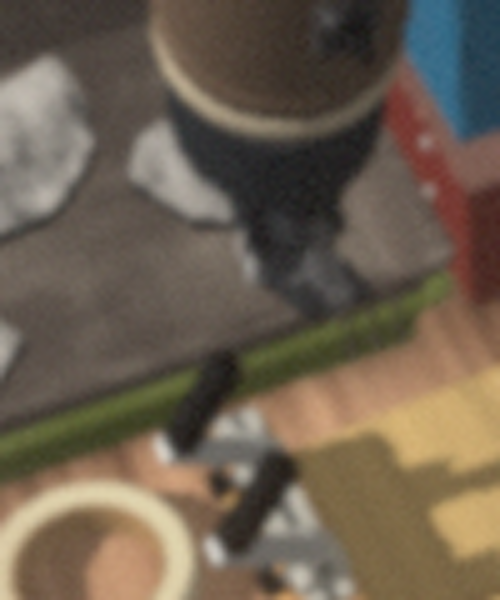

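```bash
python3 -c "
from h import *
im=cv2.imread('pics/w5.png');crop(im,240,420,170,310,4,'pics/w5c.png')
im=cv2.imread('pics/w3.png');crop(im,240,470,70,220,3.4,'pics/w3c.png')
# avg camera in tool
ds=[];rs=[];ps=[]
for k in range(6):
  W=cal('wrist');s=env.get_state();A=R.from_euler('xyz',s['orientation'],degrees=True).as_matrix()
  ds.append(A.T@(W[1]-s['tcp_pos']));rs.append(R.from_matrix(A.T@W[2]).as_rotvec(degrees=True));ps.append(s['tcp_pos'])
print(np.array(ds).round(4),np.array(rs).round(2),np.array(ps).round(4))
"
```

```text
[[-0.173   0.0759 -0.0006]
 [-0.173   0.0759 -0.0006]
 [-0.173   0.0759 -0.0006]
 [-0.173   0.0759 -0.0006]
 [-0.173   0.0759 -0.0006]
 [-0.173   0.0759 -0.0006]] [[-13.62 -89.26 -13.6 ]
 [-13.62 -89.26 -13.6 ]
 [-13.62 -89.26 -13.6 ]
 [-13.62 -89.26 -13.6 ]
 [-13.62 -89.26 -13.6 ]
 [-13.62 -89.26 -13.6 ]] [[0.5949 0.3252 0.2102]
 [0.5949 0.3252 0.2102]
 [0.5949 0.3252 0.2102]
 [0.5949 0.3252 0.2102]
 [0.5949 0.3252 0.2102]
 [0.5949 0.3252 0.2102]]
```

View pics/w5c.png

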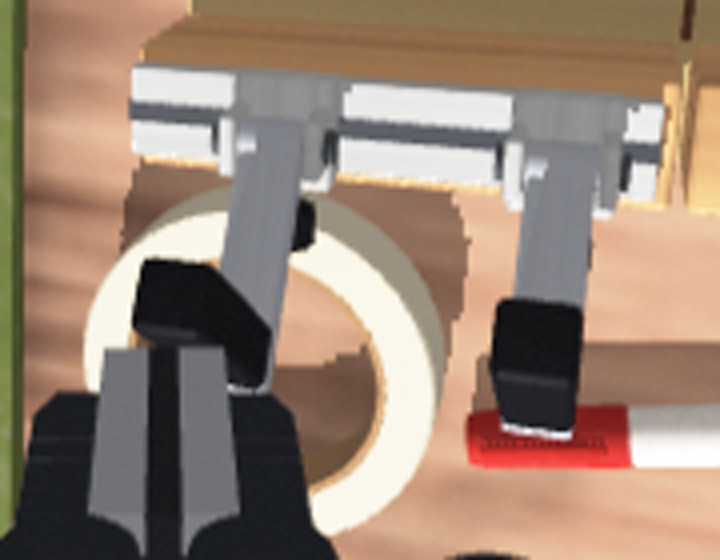

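View pics/w3c.png

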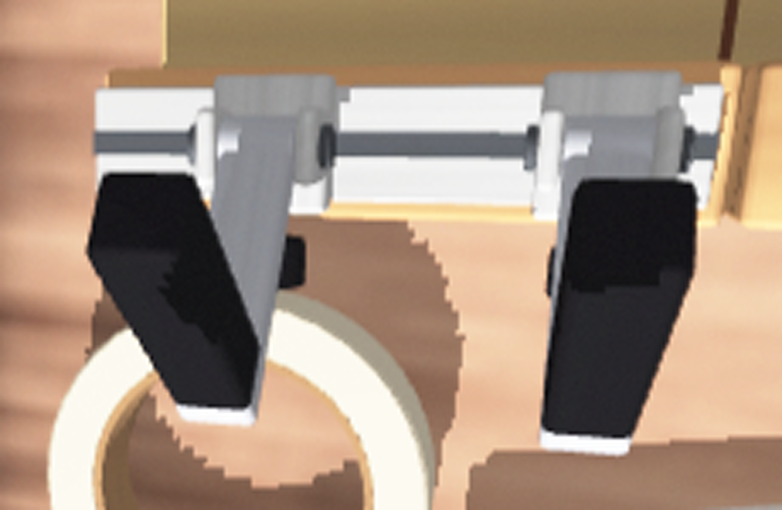

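```bash
cat >> h.py <<'E'
D=np.array([-.173,.0759,-.0006]);RC=R.from_rotvec([-13.62,-89.26,-13.6],degrees=True).as_matrix()
def wcam(p,A):
    return cal('wrist')[0],np.array(p)+A@D,A@RC
E
python3 -c "
from h import *
W3=wcam([.675,.3092,.148],att(18));W5=wcam([.5946,.3247,.2097],att(18));W2=wcam([.673,.307,.2795],att(18))
P3=lambda u,v:(240+(u+.5)/3.4-.5,70+(v+.5)/3.4-.5)
P5=lambda u,v:(240+(u+.5)/4-.5,170+(v+.5)/4-.5)
P2=lambda u,v:(310+(u+.5)/4-.5,20+(v+.5)/4-.5)
for n,a,b in(('fL',(105,174),(148,260)),('fR',(192,174),(210,262)),('inFL',(578,182),(500,300)),('inFR',(693,182),(583,303)),('slot',(735,66),(683,57)),('railR end',(97,88),(133,68))):
  print(n,tri(W3,P3(*a),W5,P5(*b)))
for n,a,b in(('fL',(85,388),(148,260)),('fR',(150,388),(210,262))):print(n,tri(W2,P2(*a),W5,P5(*b)))
S=cal('scene')
print(tri(W5,P5(180,262),S,(170+235/5,110+355/5)))
"
```

```text
fL (array([0.60772522, 0.30647368, 0.16312533]), np.float64(0.0005348633830693654))
fR (array([0.60724768, 0.31722355, 0.16068893]), np.float64(0.0001212255688989776))
inFL (array([0.60560656, 0.3651795 , 0.16096761]), np.float64(0.0014890669139148228))
inFR (array([0.60508044, 0.377933  , 0.15793776]), np.float64(0.001546768961092089))
slot (array([0.58831907, 0.39456478, 0.04411354]), np.float64(0.0004384582187439601))
railR end (array([0.59716021, 0.27389937, 0.0777971 ]), np.float64(0.00012181439459095608))
fL (array([0.6089404 , 0.30670745, 0.16068081]), np.float64(0.0015220844269718565))
fR (array([0.60798528, 0.31859402, 0.16013655]), np.float64(0.003292314085953252))
(array([0.60980646, 0.31020758, 0.15955111]), np.float64(0.0030826265578042917))
```

```bash
python3 -c "
from h import *
A=att(18)
plan([.690,.320,.215],A)
plan([.688,.312,.127],A,p0=[.690,.320,.215],A0=A)"
```

```text
max shift mm 19.077906072549542 deg 0.05523513352214645
[-0.03, -1.9, -0.2, 0.0, 0.03, 0.04, 255.0, -0.03, -1.9, -0.2, 0.0, 0.03, 0.04, 255.0, -0.03, -1.9, -0.2, 0.0, 0.03, 0.04, 255.0, -0.03, -1.9, -0.2, 0.0, 0.03, 0.04, 255.0, -0.03, -1.9, -0.2, 0.0, 0.03, 0.04, 255.0]
max shift mm 17.67710383518748 deg 0.0
[1.72, 0.05, 0.39, 0.0, 0.0, 0.0, 255.0, 1.72, 0.05, 0.39, 0.0, 0.0, 0.0, 255.0, 1.72, 0.05, 0.39, 0.0, 0.0, 0.0, 255.0, 1.72, 0.05, 0.39, 0.0, 0.0, 0.0, 255.0, 1.72, 0.05, 0.39, 0.0, 0.0, 0.0, 255.0]
```

send_rows(rows=[0,-1.9,-0.2,0,0,0,255,0,-1.9,-0.2,0,0,0,255,0,-1.9,-0.2,0,0,0,255,0,-1.9,-0.2,0,0,0,255,0,-1.9,-0.2,0,0,0,255])

```text
t: 4.65
tcp_pos: [0.69, 0.3175, 0.2101]
orientation: [179.9, 72.0, -87.8]
ft_force: [-0.2, 0.4, -0.1]
width: 0.001
```

send_rows(rows=[1.7,0,0.4,0,0,0,255,1.7,0,0.4,0,0,0,255,1.7,0,0.4,0,0,0,255,1.7,0,0.4,0,0,0,255,1.7,0,0.4,0,0,0,255])

```text
t: 5.07
tcp_pos: [0.6894, 0.3102, 0.122]
orientation: [179.9, 72.0, -87.8]
ft_force: [0.0, -0.3, -0.8]
width: 0.0
```

```bash
python3 -c "
from h import *
st()
im=env.get_image('wrist')[:,:,::-1];cv2.imwrite('pics/w6.png',im)
im=env.get_image('scene')[:,:,::-1];crop(im,150,270,130,260,4.5,'pics/s7.png')
"
```

```text
t 5.07 p [0.6894 0.3102 0.122 ] q [-39.8  46.5   8.4  65.9   9.5  77.6  56.1] f [ 0.  -0.3 -0.8] w 0.0
[[ 0.012 -0.999 -0.039]
 [-0.309 -0.04   0.95 ]
 [-0.951  0.001 -0.309]]
```

View pics/w6.png

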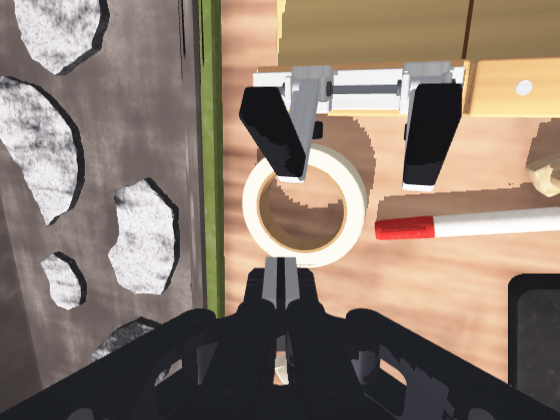

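View pics/s7.png

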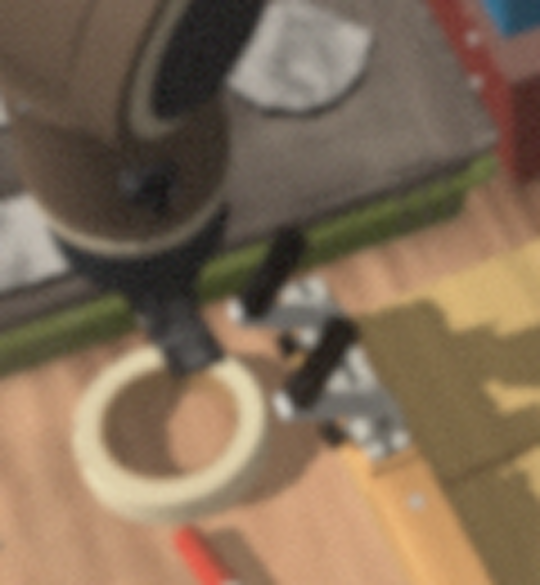

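send_rows(rows=[0,1,0,0,0,0,255,0,1,0,0,0,0,255,0,1,0,0,0,0,255,0,0.8,0,0,0,0,255,0,0.4,0,0,0,0,255])

```text
t: 5.58
tcp_pos: [0.647, 0.3095, 0.1245]
orientation: [-179.9, 72.0, -87.5]
ft_force: [0.2, -0.0, 0.7]
width: -0.002
```

```bash
python3 -c "
from h import *
st()
im=env.get_image('wrist')[:,:,::-1];crop(im,200,460,100,300,3,'pics/w7.png')
im=env.get_image('scene')[:,:,::-1];crop(im,150,270,130,260,4.5,'pics/s8.png')
"
```

```text
t 5.58 p [0.647  0.3095 0.1245] q [-41.8  42.4   8.2  73.1   9.8  74.8  53.7] f [ 0.2 -0.   0.7] w -0.002
[[ 0.013 -0.999 -0.039]
 [-0.308 -0.041  0.951]
 [-0.951 -0.001 -0.308]]
```

View pics/w7.png

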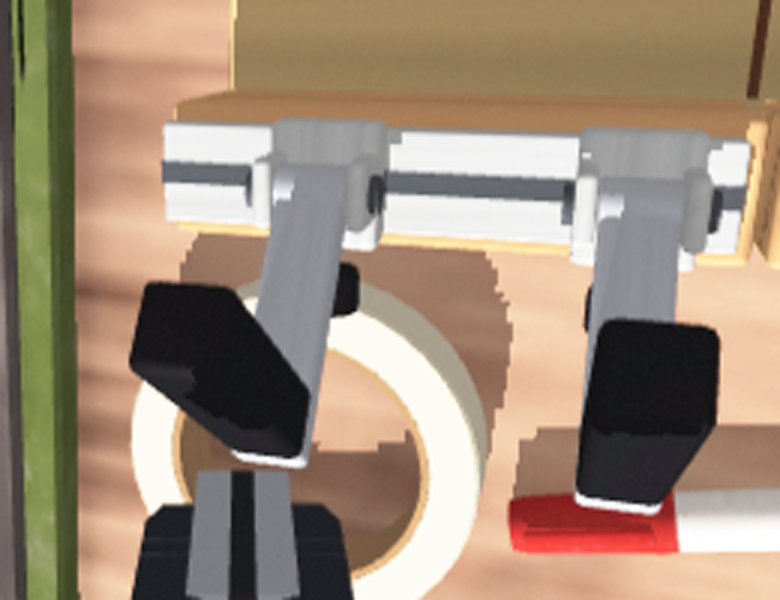

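View pics/s8.png

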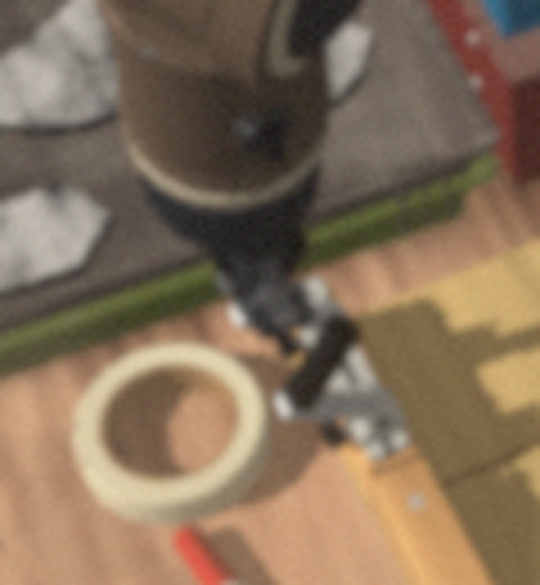

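send_rows(rows=[0,0.5,0,0,0,0,255,0,0.5,0,0,0,0,255,0,0.5,0,0,0,0,255,0,0.5,0,0,0,0,255,0,0,0,0,0,0,255])

```text
t: 6.1
tcp_pos: [0.6276, 0.3082, 0.1246]
orientation: [-179.7, 72.0, -87.4]
ft_force: [-0.2, -0.4, 3.5]
width: -0.002
```

```bash
python3 -c "
from h import *
st()
im=env.get_image('wrist')[:,:,::-1];crop(im,200,460,100,300,3,'pics/w8.png')
im=env.get_image('scene')[:,:,::-1];crop(im,150,270,130,260,4.5,'pics/s9.png')
"
```

```text
t 6.1 p [0.6276 0.3082 0.1246] q [-42.8  40.7   8.1  76.3  10.1  73.6  52.4] f [-0.2 -0.4  3.5] w -0.002
[[ 0.014 -0.999 -0.038]
 [-0.308 -0.041  0.95 ]
 [-0.951 -0.002 -0.308]]
```

View pics/w8.png

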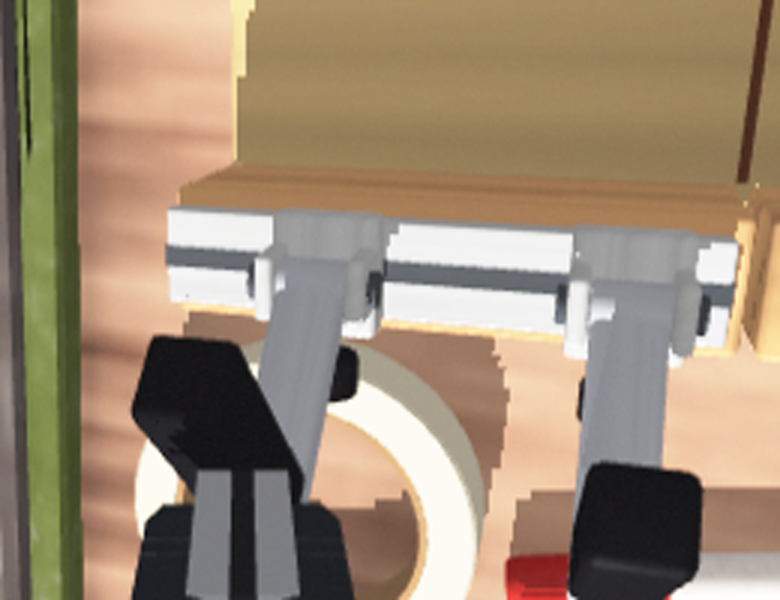

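View pics/s9.png

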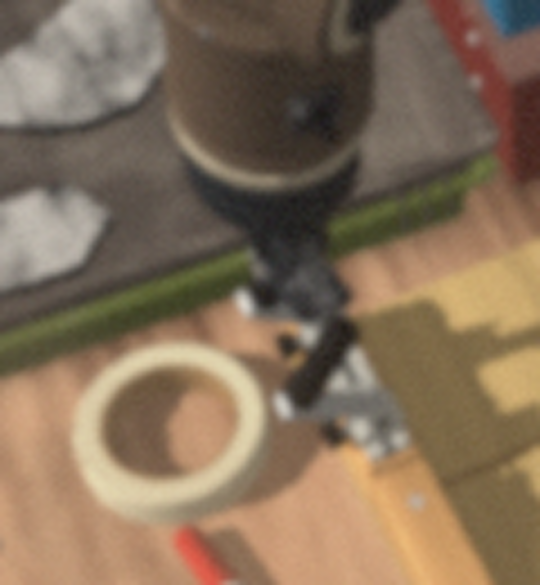

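send_rows(rows=[0,0.5,0,0,0,0,255,0,0.5,0,0,0,0,255,0,0.5,0,0,0,0,255,0,0.5,0,0,0,0,255,0,0,0,0,0,0,255])

```text
t: 6.62
tcp_pos: [0.6072, 0.3076, 0.1242]
orientation: [-179.9, 72.0, -87.6]
ft_force: [-0.8, -0.2, 5.6]
width: -0.001
```

```bash
python3 -c "
from h import *
st()
im=env.get_image('wrist')[:,:,::-1];crop(im,200,460,100,300,3,'pics/w9.png')
"
```

```text
t 6.62 p [0.6072 0.3076 0.1242] q [-43.7  39.1   7.9  79.4  10.2  72.5  51.2] f [-0.8 -0.2  5.6] w -0.001
[[ 0.013 -0.999 -0.039]
 [-0.308 -0.041  0.95 ]
 [-0.951 -0.    -0.308]]
```

View pics/w9.png

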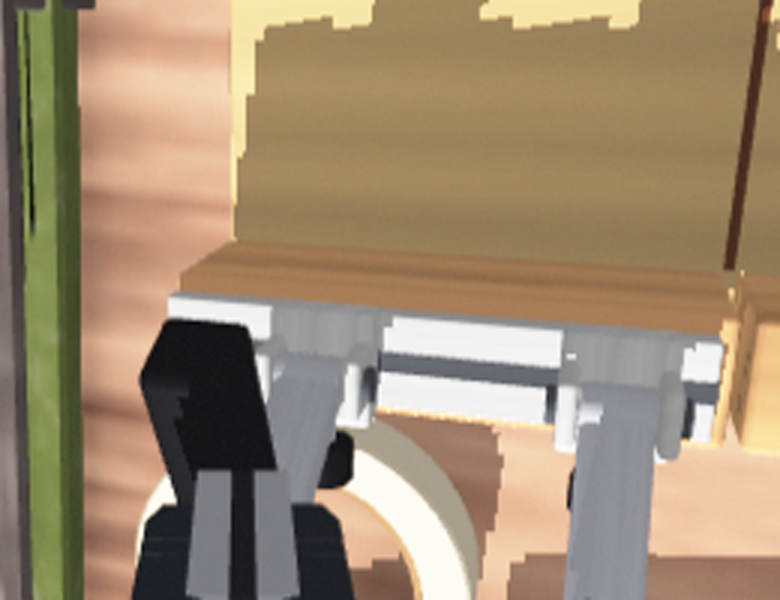

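send_rows(rows=[0,0.5,0,0,0,0,255,0,0.5,0,0,0,0,255,0,0.5,0,0,0,0,255,0,0.5,0,0,0,0,255,0,0,0,0,0,0,255])

```text
t: 7.08
tcp_pos: [0.5863, 0.3065, 0.1229]
orientation: [179.7, 72.0, -87.9]
ft_force: [0.3, -0.0, 0.2]
width: 0.001
```

```bash
python3 -c "
from h import *
st()
im=env.get_image('wrist')[:,:,::-1];crop(im,200,460,100,300,3,'pics/w10.png')
im=env.get_image('scene')[:,:,::-1];crop(im,150,270,130,260,4.5,'pics/s10.png')
"
```

```text
t 7.08 p [0.5863 0.3065 0.1229] q [-44.8  37.5   7.7  82.4  10.3  71.4  49.9] f [ 0.3 -0.   0.2] w 0.001
[[ 0.011 -0.999 -0.04 ]
 [-0.309 -0.041  0.95 ]
 [-0.951  0.002 -0.309]]
```

View pics/w10.png

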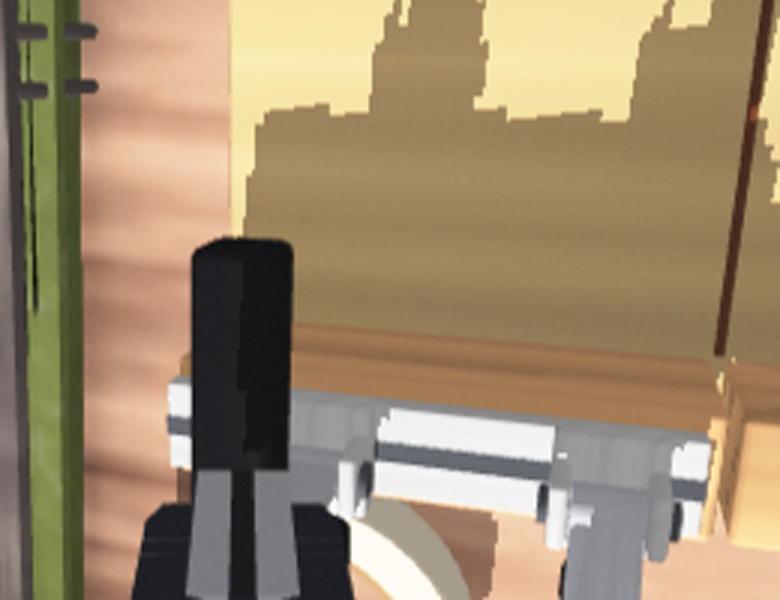

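View pics/s10.png

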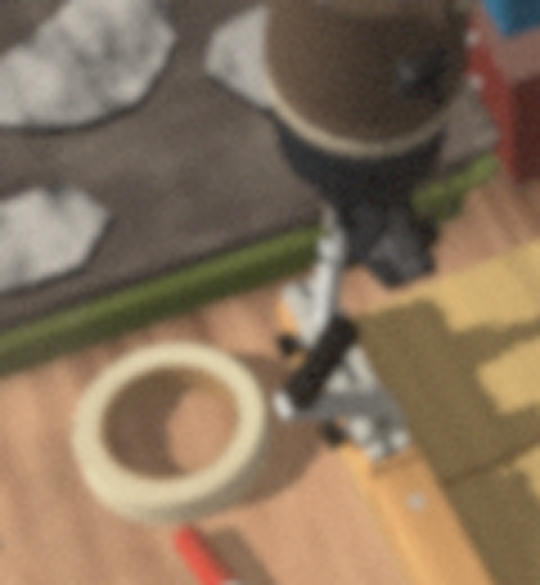

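send_rows(rows=[0,0.5,0,0,0,0,255,0,0.5,0,0,0,0,255,0,0.5,0,0,0,0,255,0,0,0,0,0,0,255,0,0,0,0,0,0,255])

```text
t: 7.6
tcp_pos: [0.5724, 0.306, 0.1235]
orientation: [180.0, 72.0, -87.6]
ft_force: [-0.4, -0.4, -0.5]
width: 0.001
```

```bash
python3 -c "
from h import *
st()
im=env.get_image('wrist')[:,:,::-1];crop(im,200,460,100,300,3,'pics/w11.png')
im=env.get_image('scene')[:,:,::-1];crop(im,150,270,130,260,4.5,'pics/s11.png')
"
```

```text
t 7.6 p [0.5724 0.306  0.1235] q [-45.5  36.4   7.6  84.4  10.4  70.7  49. ] f [-0.4 -0.4 -0.5] w 0.001
[[ 0.013 -0.999 -0.039]
 [-0.309 -0.041  0.95 ]
 [-0.951  0.    -0.309]]
```

View pics/w11.png

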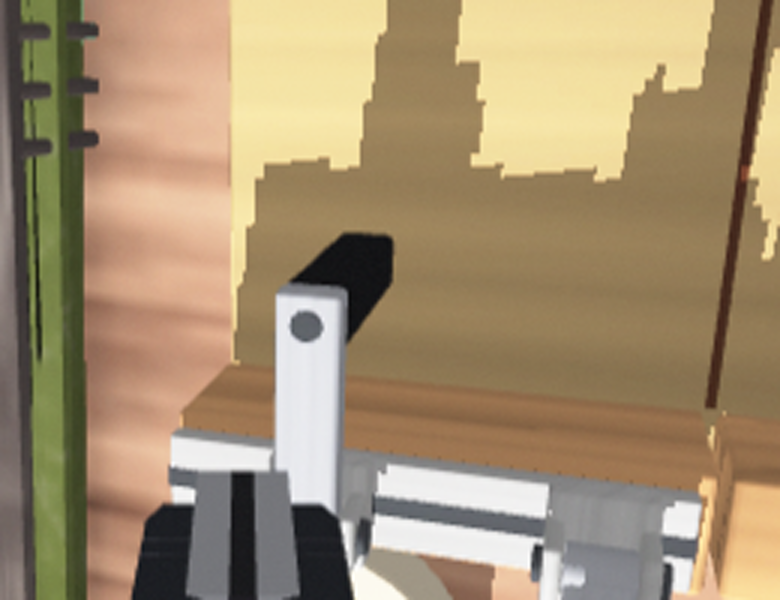

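View pics/s11.png

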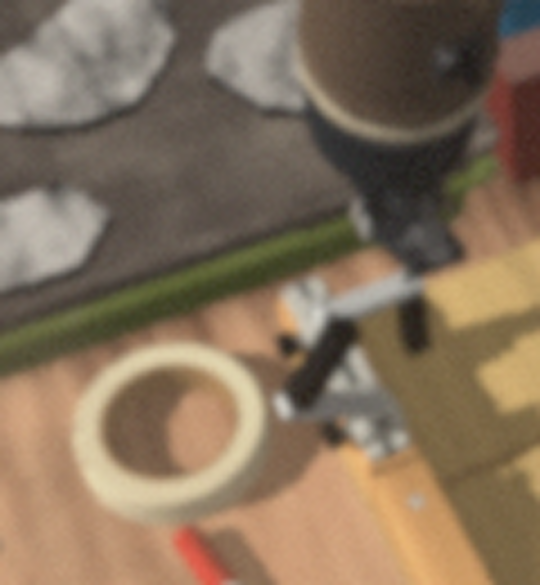

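```bash
python3 -c "
from h import *
A=att(18)
p=[.572,.306,.123]
plan([.50,.33,.235],att(0),n=5,p0=p,A0=A)
plan([.495,.335,.08],att(0),n=5,p0=[.50,.33,.235],A0=att(0))"
```

```text
max shift mm 27.058455240460415 deg 3.6000000000000005
[-2.3, 1.42, -0.18, -0.0, -3.6, -0.0, 255.0, -2.3, 1.42, -0.04, -0.0, -3.6, -0.0, 255.0, -2.3, 1.42, 0.11, -0.0, -3.6, -0.0, 255.0, -2.29, 1.42, 0.25, -0.0, -3.6, -0.0, 255.0, -2.27, 1.42, 0.4, -0.0, -3.6, -0.0, 255.0]
max shift mm 31.032241298365797 deg 0.0
[3.1, 0.1, 0.1, 0.0, 0.0, 0.0, 255.0, 3.1, 0.1, 0.1, 0.0, 0.0, 0.0, 255.0, 3.1, 0.1, 0.1, 0.0, 0.0, 0.0, 255.0, 3.1, 0.1, 0.1, 0.0, 0.0, 0.0, 255.0, 3.1, 0.1, 0.1, 0.0, 0.0, 0.0, 255.0]
```

send_rows(rows=[-2.3,1.4,-0.2,0,-3.6,0,255,-2.3,1.4,0,0,-3.6,0,255,-2.3,1.4,0.1,0,-3.6,0,255,-2.3,1.4,0.3,0,-3.6,0,255,-2.3,1.4,0.4,0,-3.6,0,255])

```text
t: 8.12
tcp_pos: [0.5014, 0.3306, 0.237]
orientation: [-15.0, 89.8, 77.3]
ft_force: [0.3, -0.0, -0.1]
width: 0.0
```

send_rows(rows=[3,0.1,0.1,0,0,0,255,3,0.1,0.1,0,0,0,255,3,0.1,0.1,0,0,0,255,3,0.1,0.1,0,0,0,255,2.8,0,0,0,0,0,255])

```text
t: 8.53
tcp_pos: [0.4974, 0.3342, 0.0866]
orientation: [-46.9, 90.0, 45.5]
ft_force: [0.7, 0.9, 0.1]
width: 0.0
```

```bash
python3 -c "
from h import *
s,A=st()
im=env.get_image('wrist')[:,:,::-1];cv2.imwrite('pics/w12.png',im)
im=env.get_image('scene')[:,:,::-1];crop(im,170,340,120,300,4,'pics/s12.png')
print((proj(cal('scene'),s['tcp_pos'])-[170,120])*4)
"
```

```text
t 8.53 p [0.4974 0.3342 0.0866] q [-40.   27.7   2.  102.   -1.2  50.3  54.9] f [0.7 0.9 0.1] w 0.0
[[ 0.    -0.999 -0.04 ]
 [ 0.    -0.04   0.999]
 [-1.    -0.     0.   ]]
[396.13967182 287.93905772]
```

View pics/w12.png

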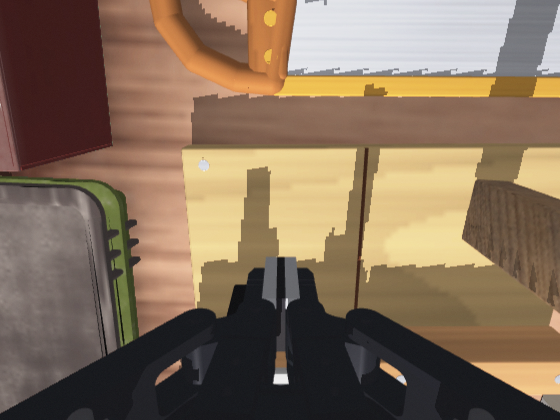

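View pics/s12.png

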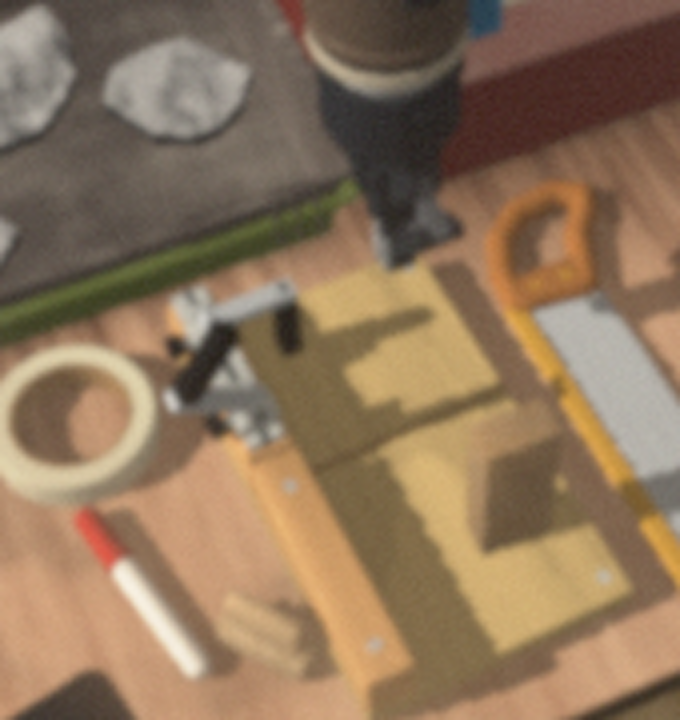

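send_rows(rows=[1.5,0,0,0,0,0,255,1.5,0,0,0,0,0,255,1,0,0,0,0,0,255,0.5,0,0,0,0,0,255,0,0,0,0,0,0,255])

```text
t: 9.05
tcp_pos: [0.4975, 0.3341, 0.0426]
orientation: [129.1, 90.0, -138.6]
ft_force: [0.4, 0.5, 1.5]
width: 0.008
```

send_rows(rows=[0.2,0,0,0,0,0,255,0.2,0,0,0,0,0,255,0.2,0,0,0,0,0,255,0.2,0,0,0,0,0,255,0,0,0,0,0,0,255])

```text
t: 9.47
tcp_pos: [0.4974, 0.3342, 0.0346]
orientation: [128.4, 90.0, -139.3]
ft_force: [0.1, 0.5, 1.0]
width: -0.002
```

send_rows(rows=[0.2,0,0,0,0,0,255,0.2,0,0,0,0,0,255,0.2,0,0,0,0,0,255,0.2,0,0,0,0,0,255,0,0,0,0,0,0,255])

```text
t: 9.88
tcp_pos: [0.4972, 0.3341, 0.0261]
orientation: [126.4, 90.0, -141.3]
ft_force: [0.0, 0.6, 0.9]
width: -0.001
```

```bash
python3 -c "
from h import *
s,A=st()
im=env.get_image('wrist')[:,:,::-1];cv2.imwrite('pics/w13.png',im)
im=env.get_image('scene')[:,:,::-1];crop(im,170,340,120,300,4,'pics/s13.png')
print((proj(cal('scene'),s['tcp_pos'])-[170,120])*4)
"
```

```text
t 9.88 p [0.4972 0.3341 0.0261] q [-39.8  32.3   1.8 104.2  -1.4  43.6  55. ] f [0.  0.6 0.9] w -0.001
[[-0.001 -0.999 -0.041]
 [-0.    -0.041  0.999]
 [-1.     0.001 -0.   ]]
[398.1586768  345.14977951]
```

View pics/w13.png

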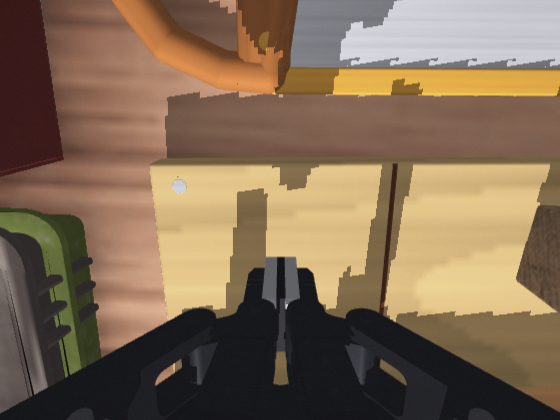

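View pics/s13.png

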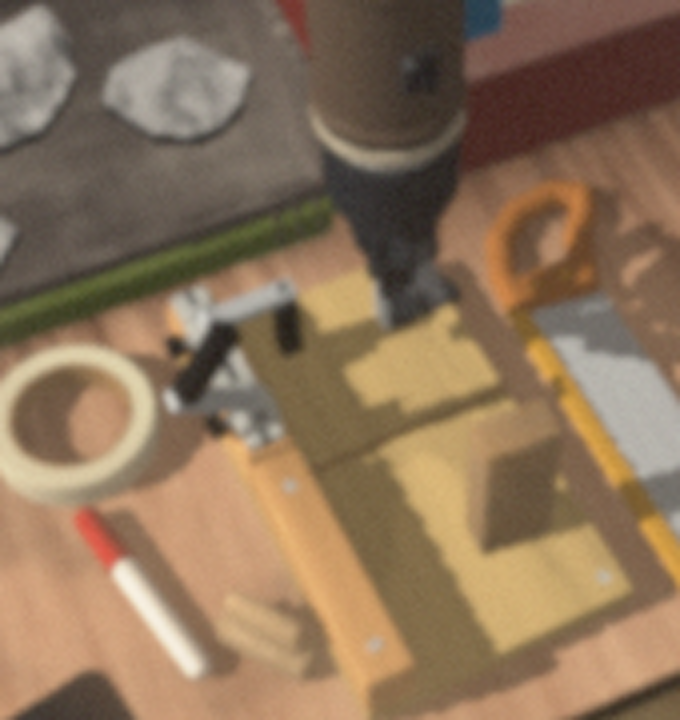

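send_rows(rows=[0.2,0,0,0,0,0,255,0.2,0,0,0,0,0,255,0.2,0,0,0,0,0,255,0.2,0,0,0,0,0,255,0,0,0,0,0,0,255])

```text
t: 10.4
tcp_pos: [0.4972, 0.3341, 0.0181]
orientation: [122.8, 90.0, -144.8]
ft_force: [1.1, -0.6, 0.3]
width: -0.002
```

send_rows(rows=[0.1,0,0,0,0,0,255,0.1,0,0,0,0,0,255,0.1,0,0,0,0,0,255,0,0,0,0,0,0,255,0,0,0,0,0,0,255])

```text
t: 10.82
tcp_pos: [0.4975, 0.3342, 0.0156]
orientation: [123.3, 90.0, -144.4]
ft_force: [0.1, 0.2, -0.9]
width: 0.002
```

send_rows(rows=[0.1,0,0,0,0,0,255,0.1,0,0,0,0,0,255,0.1,0,0,0,0,0,255,0,0,0,0,0,0,255,0,0,0,0,0,0,255])

```text
t: 11.23
tcp_pos: [0.4975, 0.3343, 0.0126]
orientation: [112.7, 90.0, -154.9]
ft_force: [-0.6, 0.5, -0.8]
width: 0.001
```

send_rows(rows=[0.1,0,0,0,0,0,255,0.1,0,0,0,0,0,255,0.1,0,0,0,0,0,255,0,0,0,0,0,0,255,0,0,0,0,0,0,255])

```text
t: 11.65
tcp_pos: [0.4975, 0.3343, 0.0096]
orientation: [110.5, 90.0, -157.2]
ft_force: [-0.6, 0.0, -0.3]
width: -0.004
```

send_rows(rows=[0.1,0,0,0,0,0,255,0.1,0,0,0,0,0,255,0.1,0,0,0,0,0,255,0,0,0,0,0,0,255,0,0,0,0,0,0,255])

```text
t: 12.07
tcp_pos: [0.4974, 0.3342, 0.0066]
orientation: [129.7, 90.0, -137.9]
ft_force: [0.2, 0.7, -0.2]
width: 0.001
```

```bash
python3 -c "
from h import *
s,A=st()
im=env.get_image('wrist')[:,:,::-1];crop(im,180,380,200,350,4,'pics/w14.png')
im=env.get_image('scene')[:,:,::-1];crop(im,240,300,170,220,10,'pics/s14.png')
"
```

```text
t 12.07 p [0.4974 0.3342 0.0066] q [-39.7  33.9   1.7 104.7  -1.4  41.4  55. ] f [ 0.2  0.7 -0.2] w 0.001
[[-0.    -0.999 -0.041]
 [-0.    -0.041  0.999]
 [-1.     0.    -0.   ]]
```

View pics/s14.png

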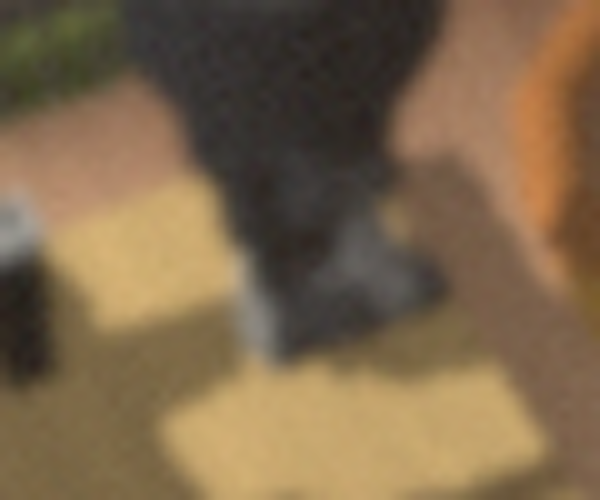

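View pics/w14.png

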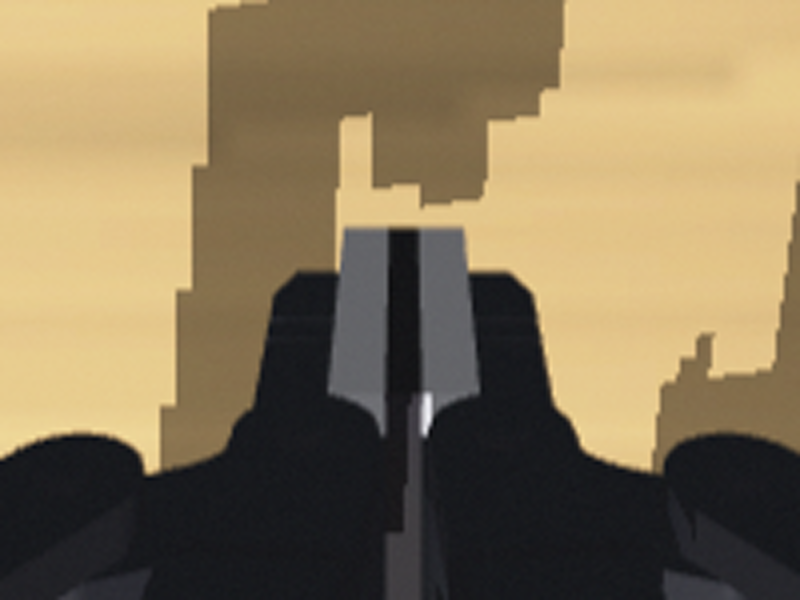

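send_rows(rows=[0.1,0,0,0,0,0,255,0.1,0,0,0,0,0,255,0.1,0,0,0,0,0,255,0,0,0,0,0,0,255,0,0,0,0,0,0,255])

```text
t: 12.58
tcp_pos: [0.4974, 0.3342, 0.0036]
orientation: [126.9, 90.0, -140.8]
ft_force: [0.8, 0.5, -0.0]
width: -0.001
```

send_rows(rows=[0.1,0,0,0,0,0,255,0.1,0,0,0,0,0,255,0.1,0,0,0,0,0,255,0,0,0,0,0,0,255,0,0,0,0,0,0,255])

```text
t: 13.0
tcp_pos: [0.4974, 0.3342, 0.0006]
orientation: [116.0, 90.0, -151.7]
ft_force: [-0.1, -0.4, -0.3]
width: -0.001
```

send_rows(rows=[0.1,0,0,0,0,0,255,0.1,0,0,0,0,0,255,0.1,0,0,0,0,0,255,0,0,0,0,0,0,255,0,0,0,0,0,0,255])

```text
t: 13.42
tcp_pos: [0.4974, 0.3342, -0.0024]
orientation: [122.9, 90.0, -144.8]
ft_force: [1.2, 0.3, -0.2]
width: 0.0
```

```bash
python3 -c "
from h import *
s,A=st()
im=env.get_image('wrist')[:,:,::-1];crop(im,180,380,200,350,4,'pics/w15.png')
print(onz(cal('scene'),267,206.5,.03))
"
```

```text
t 13.42 p [ 0.4974  0.3342 -0.0024] q [-39.7  34.6   1.6 104.9  -1.4  40.5  55. ] f [ 1.2  0.3 -0.2] w 0.0
[[-0.    -0.999 -0.041]
 [-0.    -0.041  0.999]
 [-1.     0.    -0.   ]]
[0.50427375 0.33447914 0.03      ]
```

View pics/w15.png

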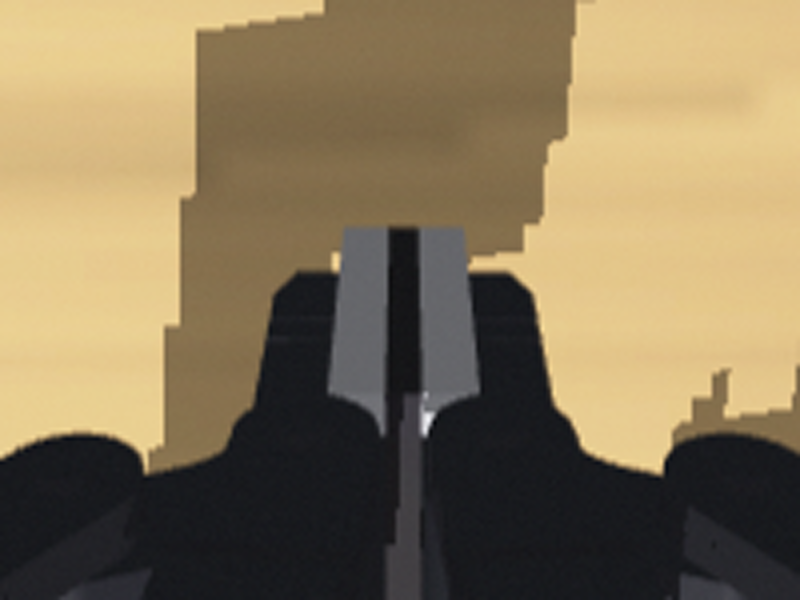

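```bash
python3 -c "
from h import *
A=att(0)
plan([.492,.42,.17],A,n=5)
plan([.486,.54,.17],A,n=5,p0=[.492,.42,.17],A0=A)
plan([.487,.535,.08],A,n=5,p0=[.486,.54,.17],A0=A)"
```

```text
max shift mm 38.511832403501664 deg 0.005258536581021815
[-3.45, 0.04, 1.72, 0.01, -0.0, -0.0, 255.0, -3.45, 0.04, 1.72, 0.01, -0.0, -0.0, 255.0, -3.45, 0.04, 1.72, 0.01, -0.0, -0.0, 255.0, -3.45, 0.04, 1.72, 0.01, -0.0, -0.0, 255.0, -3.45, 0.04, 1.72, 0.01, -0.0, -0.0, 255.0]
max shift mm 24.029981273400953 deg 0.0
[0.0, 0.02, 2.4, 0.0, 0.0, 0.0, 255.0, 0.0, 0.02, 2.4, 0.0, 0.0, 0.0, 255.0, 0.0, 0.02, 2.4, 0.0, 0.0, 0.0, 255.0, 0.0, 0.02, 2.4, 0.0, 0.0, 0.0, 255.0, 0.0, 0.02, 2.4, 0.0, 0.0, 0.0, 255.0]
max shift mm 18.028865743579104 deg 0.0
[1.8, -0.02, -0.1, 0.0, 0.0, 0.0, 255.0, 1.8, -0.02, -0.1, 0.0, 0.0, 0.0, 255.0, 1.8, -0.02, -0.1, 0.0, 0.0, 0.0, 255.0, 1.8, -0.02, -0.1, 0.0, 0.0, 0.0, 255.0, 1.8, -0.02, -0.1, 0.0, 0.0, 0.0, 255.0]
```

send_rows(rows=[-4,0,0,0,0,0,255,-4,0,1,0,0,0,255,-3.7,0,1.8,0,0,0,255,-3.5,0,2,0,0,0,255,-2,0,3,0,0,0,255])

```text
t: 13.88
tcp_pos: [0.4966, 0.4117, 0.1749]
orientation: [-63.3, 89.7, 28.9]
ft_force: [1.4, 0.8, -0.3]
width: 0.0
```

send_rows(rows=[0,0,2.6,0,0,0,255,0,0,2.6,0,0,0,255,0,0,2.6,0,0,0,255,0,0,2.5,0,0,0,255,0,0,2.5,0,0,0,255])

```text
t: 14.3
tcp_pos: [0.4889, 0.5413, 0.1697]
orientation: [25.6, 90.0, 117.9]
ft_force: [1.1, -0.1, -0.3]
width: 0.001
```

send_rows(rows=[1.8,0,0,0,0,0,255,1.8,0,0,0,0,0,255,1.8,0,0,0,0,0,255,1.8,0,0,0,0,0,255,1.8,0,0,0,0,0,255])

```text
t: 14.72
tcp_pos: [0.489, 0.5401, 0.0788]
orientation: [142.1, 90.0, -125.5]
ft_force: [0.7, 0.8, 0.0]
width: -0.001
```

```bash
python3 -c "
from h import *
s,A=st()
im=env.get_image('wrist')[:,:,::-1];cv2.imwrite('pics/w16.png',im)
im=env.get_image('top')[:,:,::-1];crop(im,190,350,100,250,5,'pics/t16.png')
im=env.get_image('scene')[:,:,::-1];crop(im,170,340,120,300,4,'pics/s16.png')
"
```

```text
t 14.72 p [0.489  0.5401 0.0788] q [-52.4  39.6   1.3  81.7  -1.   58.7  41.4] f [0.7 0.8 0. ] w -0.001
[[-0.    -0.999 -0.041]
 [-0.    -0.041  0.999]
 [-1.     0.    -0.   ]]
```

View pics/w16.png

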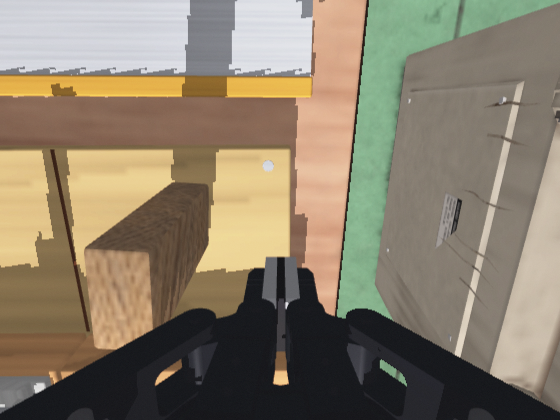

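View pics/s16.png

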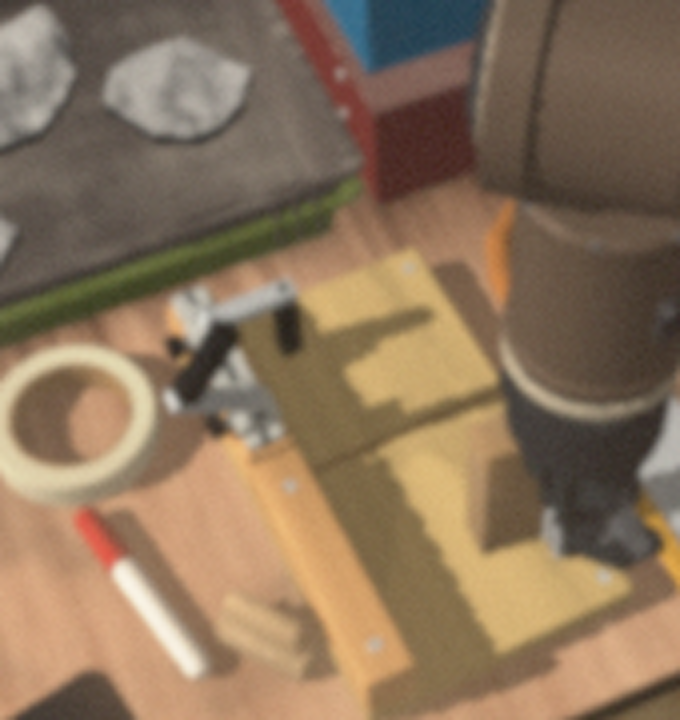

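```bash
python3 -c "
from h import *
W=wcam([.489,.5402,.0788],att(0))
for p in((91,248),(152,250),(155,348),(95,342)):print(onz(W,*p,.136).round(4))
for p in((291,150),):print('bedFL',onz(W,*p,.026).round(4))
"
```

```text
[0.4669 0.47   0.136 ]
[0.4668 0.4921 0.136 ]
[0.5096 0.4903 0.136 ]
[0.5077 0.4667 0.136 ]
bedFL [0.4434 0.5447 0.026 ]
```

send_rows(rows=[0,0,-0.8,0,0,0,255,0,0,-0.8,0,0,0,255,0,0,-0.6,0,0,0,255,0,0,-0.5,0,0,0,255,0,0,-0.5,0,0,0,255])

```text
t: 15.28
tcp_pos: [0.4911, 0.5074, 0.0808]
orientation: [-49.4, 89.9, 42.8]
ft_force: [-0.8, -0.6, -0.2]
width: 0.001
```

send_rows(rows=[0,0,-0.5,0,0,0,255,0,0,-0.5,0,0,0,255,0,0,-0.5,0,0,0,255,0,0,-0.5,0,0,0,255,0,0,0,0,0,0,255])

```text
t: 15.7
tcp_pos: [0.4917, 0.4867, 0.0797]
orientation: [-169.4, 90.0, -77.1]
ft_force: [-0.1, -0.1, -0.1]
width: -0.002
```

```bash
python3 -c "
from h import *
s,A=st()
im=env.get_image('wrist')[:,:,::-1];cv2.imwrite('pics/w17.png',im)
"
```

```text
t 15.7 p [0.4917 0.4867 0.0797] q [-49.5  36.2   1.2  87.9  -0.8  55.9  44.2] f [-0.1 -0.1 -0.1] w -0.002
[[ 0.    -0.999 -0.039]
 [-0.001 -0.039  0.999]
 [-1.    -0.    -0.001]]
```

View pics/w17.png

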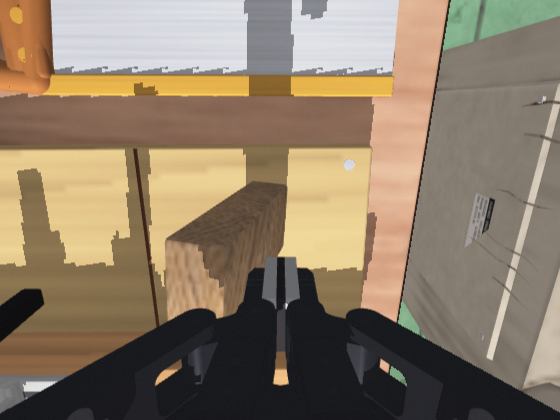

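Contact seems just starting; push on.

send_rows(rows=[0,0,-0.5,0,0,0,255,0,0,-0.5,0,0,0,255,0,0,-0.5,0,0,0,255,0,0,-0.5,0,0,0,255,0,0,0,0,0,0,255])

```text
t: 16.17
tcp_pos: [0.4926, 0.4665, 0.0797]
orientation: [-168.8, 89.9, -76.6]
ft_force: [-0.8, -0.8, -0.4]
width: -0.0
```

```bash
python3 -c "
from h import *
s,A=st()
im=env.get_image('wrist')[:,:,::-1];cv2.imwrite('pics/w18.png',im)
"
```

```text
t 16.17 p [0.4926 0.4665 0.0797] q [-48.4  35.    1.2  90.1  -0.8  55.   45.3] f [-0.8 -0.8 -0.4] w -0.0
[[ 0.    -0.999 -0.039]
 [-0.001 -0.039  0.999]
 [-1.    -0.    -0.001]]
```

View pics/w18.png

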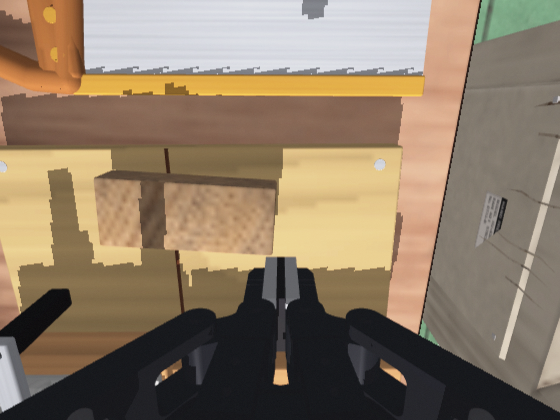

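```bash
python3 -c "
from h import *
W=wcam([.4926,.4665,.0797],att(0))
for p in((96,180),(277,190),(272,253),(99,245)):print(onz(W,*p,.051).round(4))
im=env.get_image('top')[:,:,::-1];crop(im,190,350,100,250,5,'pics/t18.png')
"
```

```text
[0.4662 0.3553 0.051 ]
[0.468  0.4629 0.051 ]
[0.5092 0.4613 0.051 ]
[0.5081 0.3523 0.051 ]
```

View pics/t18.png

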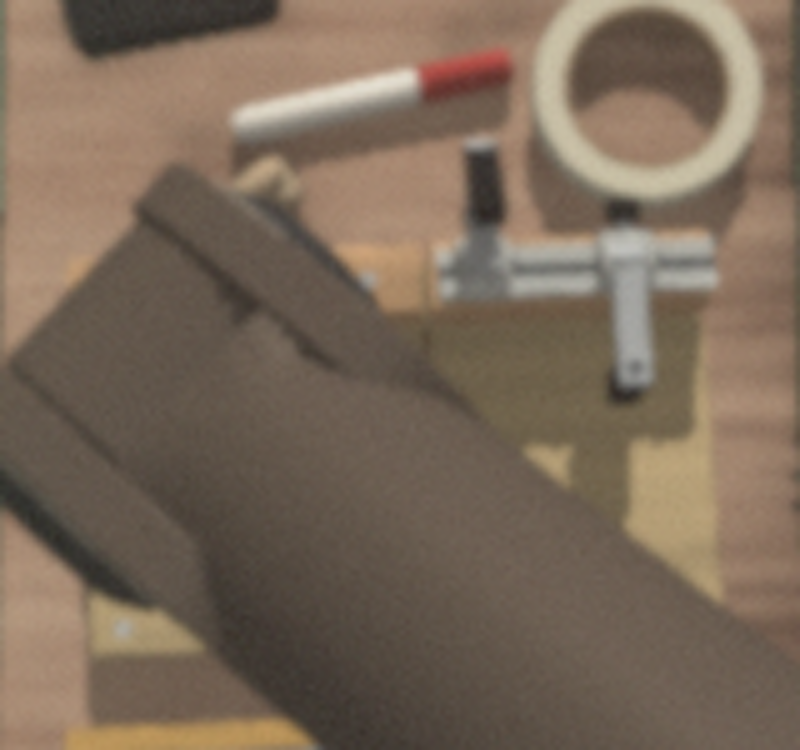

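```bash
python3 -c "
from h import *
A=att(0)
plan([.440,.409,.085],A,n=5,f=128)
plan([.440,.409,.001],A,n=5,f=128,p0=[.440,.409,.085],A0=A)"
```

```text
max shift mm 15.783833408835209 deg 0.0023256874540179334
[-0.1, 1.09, -1.14, -0.0, 0.0, 0.0, 128.0, -0.1, 1.09, -1.14, -0.0, 0.0, 0.0, 128.0, -0.1, 1.09, -1.14, -0.0, 0.0, 0.0, 128.0, -0.1, 1.09, -1.14, -0.0, 0.0, 0.0, 128.0, -0.1, 1.09, -1.14, -0.0, 0.0, 0.0, 128.0]
max shift mm 16.8 deg 0.0
[1.68, 0.0, 0.0, 0.0, 0.0, 0.0, 128.0, 1.68, 0.0, 0.0, 0.0, 0.0, 0.0, 128.0, 1.68, 0.0, 0.0, 0.0, 0.0, 0.0, 128.0, 1.68, 0.0, 0.0, 0.0, 0.0, 0.0, 128.0, 1.68, 0.0, 0.0, 0.0, 0.0, 0.0, 128.0]
```

send_rows(rows=[-0.1,1.1,-1.1,0,0,0,128,-0.1,1.1,-1.1,0,0,0,128,-0.1,1.1,-1.1,0,0,0,128,-0.1,1.1,-1.1,0,0,0,128,-0.1,1.1,-1.1,0,0,0,128])

```text
t: 16.68
tcp_pos: [0.4387, 0.4109, 0.0848]
orientation: [-12.7, 90.0, 79.7]
ft_force: [0.2, 0.3, 1.3]
width: 0.5
```

send_rows(rows=[1.2,0,0,0,0,0,128,1.2,0,0,0,0,0,128,1.2,0,0,0,0,0,128,1.2,0,0,0,0,0,128,1.2,0,0,0,0,0,128])

```text
t: 17.1
tcp_pos: [0.4393, 0.4112, 0.0226]
orientation: [129.3, 89.9, -138.3]
ft_force: [0.3, 0.4, -0.3]
width: 0.493
```

```bash
python3 -c "
from h import *
s,A=st()
im=env.get_image('wrist')[:,:,::-1];cv2.imwrite('pics/w19.png',im)
im=env.get_image('scene')[:,:,::-1];crop(im,170,340,120,300,4,'pics/s19.png')
"
```

```text
t 17.1 p [0.4393 0.4112 0.0226] q [-48.1  32.8   0.6 103.8  -0.5  43.5  45. ] f [ 0.3  0.4 -0.3] w 0.493
[[-0.001 -0.999 -0.041]
 [-0.001 -0.041  0.999]
 [-1.     0.001 -0.001]]
```

View pics/w19.png

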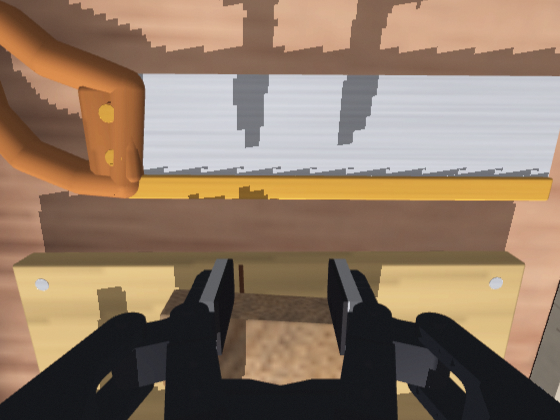

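View pics/s19.png

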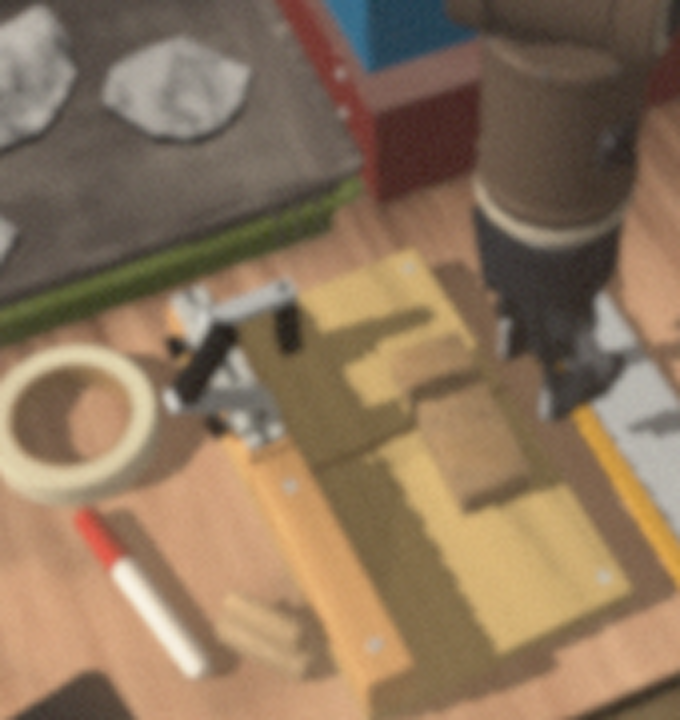

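send_rows(rows=[0.8,0,0,0,0,0,128,0.8,0,0,0,0,0,128,0.6,0,0,0,0,0,128,0,-0.8,0,0,0,0,128,0,-0.8,0,0,0,0,128])

```text
t: 17.62
tcp_pos: [0.4556, 0.4117, 0.0025]
orientation: [127.1, 90.0, -140.5]
ft_force: [-0.2, 0.6, 0.4]
width: 0.501
```

send_rows(rows=[0,-0.8,0,0,0,0,128,0,-0.8,0,0,0,0,128,0,-0.8,0,0,0,0,128,0,-0.8,0,0,0,0,128,0,-0.8,0,0,0,0,128])

```text
t: 18.03
tcp_pos: [0.4964, 0.4133, 0.0029]
orientation: [-38.5, 90.0, 53.8]
ft_force: [-0.9, 0.3, 0.7]
width: 0.499
```

```bash
python3 -c "
from h import *
s,A=st()
im=env.get_image('wrist')[:,:,::-1];cv2.imwrite('pics/w20.png',im)
im=env.get_image('scene')[:,:,::-1];crop(im,170,340,120,300,4,'pics/s20.png')
"
```

```text
t 18.03 p [0.4964 0.4133 0.0029] q [-44.6  37.7   0.7  97.8  -0.6  44.6  48.7] f [-0.9  0.3  0.7] w 0.499
[[ 0.    -0.999 -0.04 ]
 [ 0.    -0.04   0.999]
 [-1.    -0.     0.   ]]
```

View pics/w20.png

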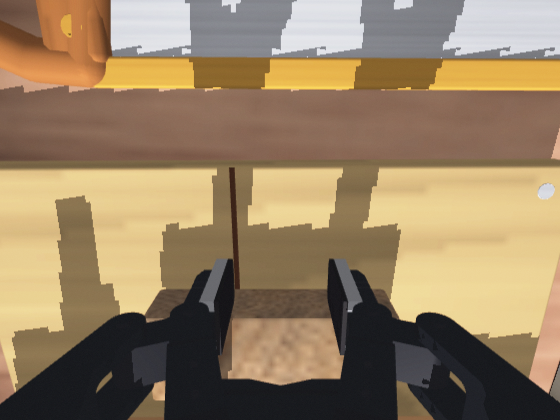

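View pics/s20.png

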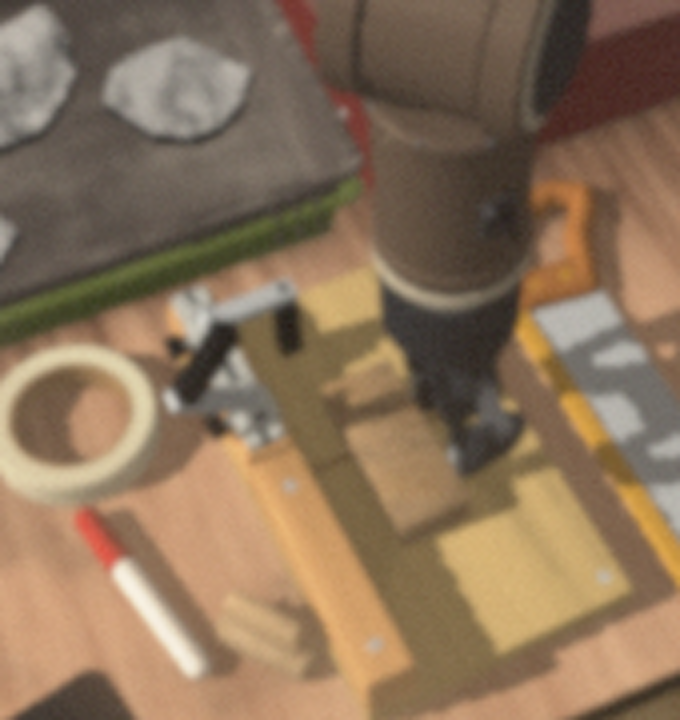

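send_rows(rows=[0,-0.5,0,0,0,0,128,0,-0.5,0,0,0,0,128,0,-0.5,0,0,0,0,128,0,-0.4,0,0,0,0,128,0,-0.3,0,0,0,0,128])

```text
t: 18.55
tcp_pos: [0.5178, 0.4141, 0.0027]
orientation: [-99.0, 90.0, -6.7]
ft_force: [-1.4, 0.1, 0.6]
width: 0.499
```

send_rows(rows=[0,-0.2,0,0,0,0,128,0,-0.2,0,0,0,0,128,0,-0.2,0,0,0,0,128,0,0,0,0,0,0,128,0,0,0,0,0,0,128])

```text
t: 18.97
tcp_pos: [0.5234, 0.4144, 0.0027]
orientation: [-72.5, 90.0, 19.8]
ft_force: [-1.1, 0.7, -0.5]
width: 0.499
```

```bash
python3 -c "
from h import *
s,A=st()
im=env.get_image('wrist')[:,:,::-1];cv2.imwrite('pics/w21.png',im)
im=env.get_image('scene')[:,:,::-1];crop(im,190,310,150,280,5,'pics/s21.png')
"
```

```text
t 18.97 p [0.5234 0.4144 0.0027] q [-43.1  39.4   0.8  94.4  -0.7  46.3  50.4] f [-1.1  0.7 -0.5] w 0.499
[[ 0.    -0.999 -0.04 ]
 [ 0.    -0.04   0.999]
 [-1.    -0.     0.   ]]
```

View pics/s21.png

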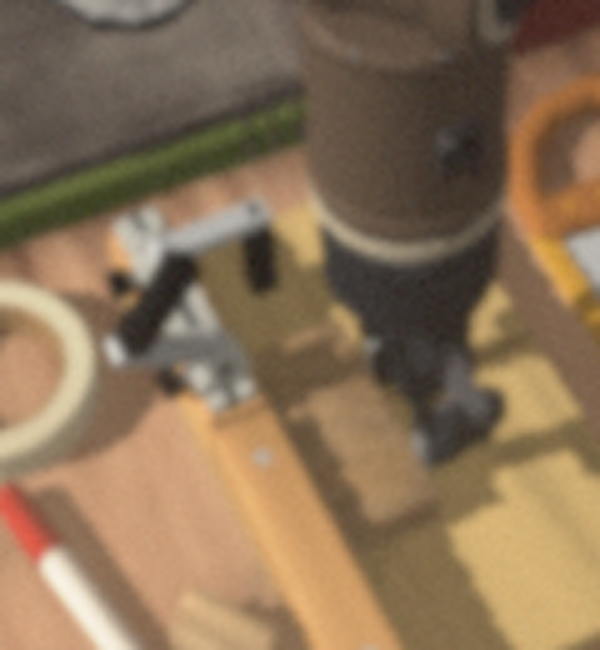

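send_rows(rows=[0,-0.3,0,0,0,0,128,0,-0.2,0,0,0,0,128,0,-0.2,0,0,0,0,128,0,0,0,0,0,0,128,0,0,0,0,0,0,128])

```text
t: 19.48
tcp_pos: [0.5305, 0.4146, 0.0027]
orientation: [-83.9, 90.0, 8.5]
ft_force: [-1.0, -0.3, -0.2]
width: 0.497
```

send_rows(rows=[0,-0.2,0,0,0,0,128,0,-0.1,0,0,0,0,128,0,-0.1,0,0,0,0,128,0,0,0,0,0,0,128,0,0,0,0,0,0,128])

```text
t: 19.9
tcp_pos: [0.5311, 0.4147, 0.0025]
orientation: [106.9, 89.7, -160.7]
ft_force: [-9.0, -3.2, 6.1]
width: 0.5
```

```bash
python3 -c "
from h import *
s,A=st()
im=env.get_image('wrist')[:,:,::-1];cv2.imwrite('pics/w22.png',im)
im=env.get_image('scene')[:,:,::-1];crop(im,190,310,150,280,5,'pics/s22.png')
"
```

```text
t 19.9 p [0.5311 0.4147 0.0025] q [-42.5  40.    0.7  93.   -0.8  47.2  51. ] f [-9.  -3.2  6.1] w 0.5
[[-0.005 -0.999 -0.042]
 [-0.002 -0.042  0.999]
 [-1.     0.005 -0.002]]
```

View pics/s22.png

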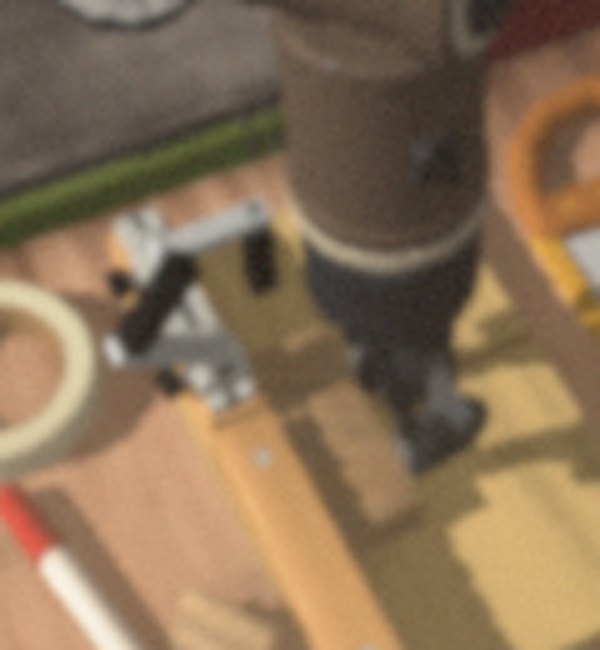

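View pics/w22.png

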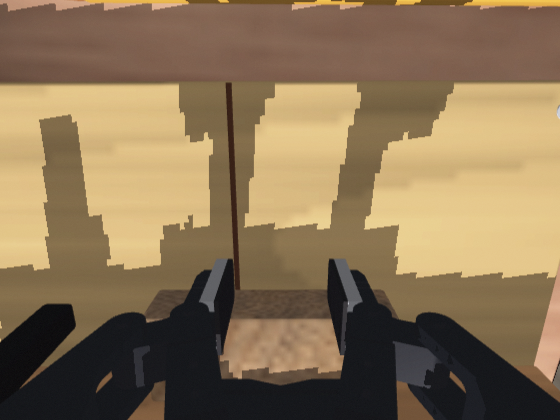

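send_rows(rows=[0,0.5,0,0,0,0,128,0,1,0,0,0,0,128,-3,0,0,0,0,0,255,-3,0,0,0,0,0,255,-3,0,1,0,0,0,255])

```text
t: 20.42
tcp_pos: [0.5188, 0.4218, 0.0933]
orientation: [166.6, 89.9, -101.2]
ft_force: [1.0, 0.9, -0.3]
width: 0.08
```

```bash
python3 -c "
from h import *
s,A=st()
im=env.get_image('wrist')[:,:,::-1];cv2.imwrite('pics/w23.png',im)
A1=att(15)
plan([.563,.515,.10],A1,n=5)
plan([.563,.493,.011],A1,n=5,p0=[.563,.515,.10],A0=A1)
"
```

```text
t 20.42 p [0.5188 0.4218 0.0933] q [-44.1  33.4   1.2  91.   -0.7  55.8  49.5] f [ 1.   0.9 -0.3] w 0.08
[[-0.    -0.999 -0.038]
 [-0.002 -0.038  0.999]
 [-1.     0.001 -0.002]]
max shift mm 19.315399269922803 deg 3.0769448508837054
[0.03, -0.91, 1.7, -0.0, 3.08, 0.08, 255.0, -0.06, -0.91, 1.7, -0.0, 3.08, 0.08, 255.0, -0.15, -0.91, 1.7, -0.0, 3.08, 0.08, 255.0, -0.24, -0.91, 1.68, -0.0, 3.08, 0.08, 255.0, -0.34, -0.91, 1.67, -0.0, 3.08, 0.08, 255.0]
max shift mm 18.33575741549828 deg 0.0
[1.83, 0.02, 0.04, 0.0, 0.0, 0.0, 255.0, 1.83, 0.02, 0.04, 0.0, 0.0, 0.0, 255.0, 1.83, 0.02, 0.04, 0.0, 0.0, 0.0, 255.0, 1.83, 0.02, 0.04, 0.0, 0.0, 0.0, 255.0, 1.83, 0.02, 0.04, 0.0, 0.0, 0.0, 255.0]
```

View pics/w23.png

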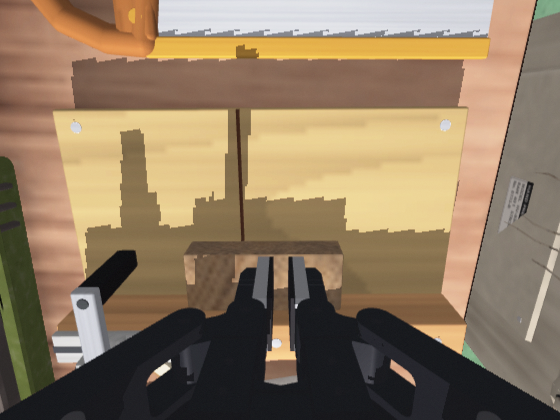

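```bash
python3 -c "
from h import *
W=cal('wrist')
for p in((186,255),(342,252)):print(onz(W,*p,.051).round(4))
for p in((134,252),):print('foot top?',onz(W,*p,.03).round(4))
for p in((90,297),):print('bar end',onz(W,*p,.092).round(4))
"
```

```text
[0.5514 0.3627 0.051 ]
[0.5449 0.472  0.051 ]
foot top? [0.5605 0.3174 0.03  ]
bar end [0.5612 0.3157 0.092 ]
```

send_rows(rows=[0,-0.9,1.7,0,3,0,255,0,-0.9,1.7,0,3,0,255,-0.1,-0.9,1.7,0,3,0,255,-0.2,-0.9,1.7,0,3,0,255,-0.3,-0.9,1.7,0,3,0,255])

```text
t: 20.88
tcp_pos: [0.5603, 0.5126, 0.0902]
orientation: [-179.7, 74.9, -87.4]
ft_force: [1.0, -0.2, -0.1]
width: -0.0
```

send_rows(rows=[1.5,0,0,0,0,0,255,1.5,0,0,0,0,0,255,1.5,0,0,0,0,0,255,1,0,0,0,0,0,255,1,0,0,0,0,0,255])

```text
t: 21.3
tcp_pos: [0.5606, 0.4942, 0.0258]
orientation: [179.9, 75.0, -87.7]
ft_force: [0.2, -0.5, 0.5]
width: 0.001
```

```bash
python3 -c "
from h import *
s,A=st()
im=env.get_image('wrist')[:,:,::-1];cv2.imwrite('pics/w24.png',im)
im=env.get_image('scene')[:,:,::-1];crop(im,190,330,150,300,5,'pics/s24.png')
"
```

```text
t 21.3 p [0.5606 0.4942 0.0258] q [-53.3  51.6   6.   68.2   5.8  71.5  40.8] f [ 0.2 -0.5  0.5] w 0.001
[[ 0.01  -0.999 -0.039]
 [-0.259 -0.041  0.965]
 [-0.966  0.    -0.259]]
```

View pics/w24.png

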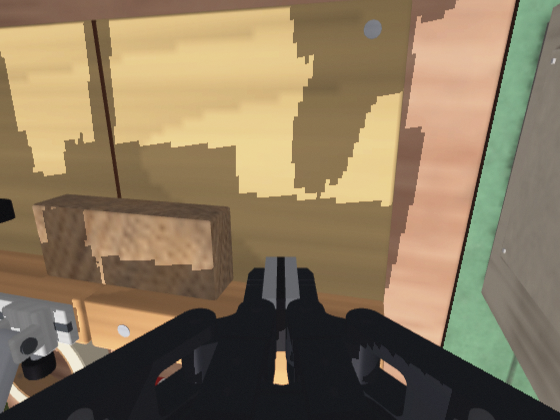

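View pics/s24.png

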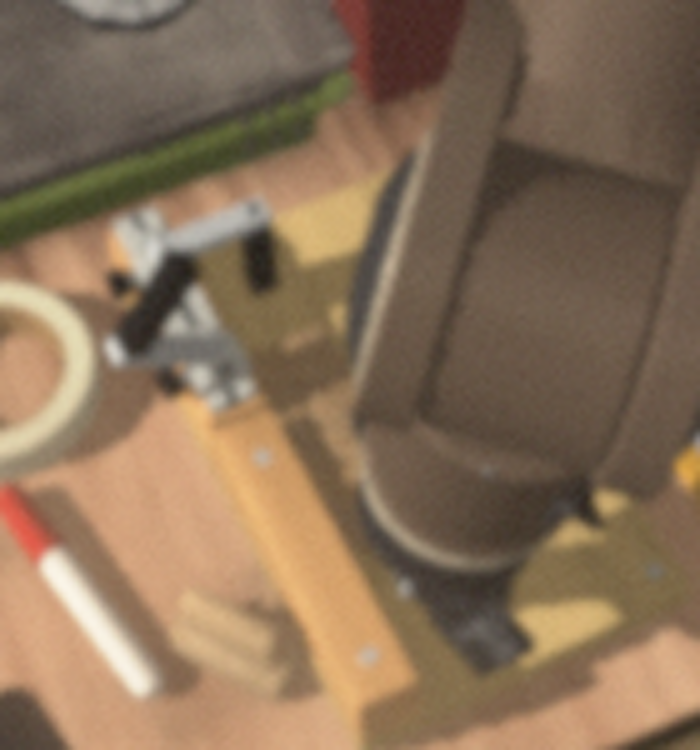

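send_rows(rows=[0.7,-0.3,0.2,0,0,0,255,0.6,-0.2,0.2,0,0,0,255,0.2,0,-0.7,0,0,0,255,0.2,0,-0.7,0,0,0,255,0.1,0,-0.5,0,0,0,255])

```text
t: 21.82
tcp_pos: [0.5673, 0.4741, 0.0137]
orientation: [-179.9, 75.0, -87.6]
ft_force: [-0.2, 0.4, 0.5]
width: -0.001
```

```bash
python3 -c "
from h import *
s,A=st()
im=env.get_image('wrist')[:,:,::-1];cv2.imwrite('pics/w25.png',im)
"
```

```text
t 21.82 p [0.5673 0.4741 0.0137] q [-52.2  51.3   6.1  70.6   6.1  69.2  41.6] f [-0.2  0.4  0.5] w -0.001
[[ 0.011 -0.999 -0.038]
 [-0.259 -0.04   0.965]
 [-0.966 -0.    -0.259]]
```

View pics/w25.png

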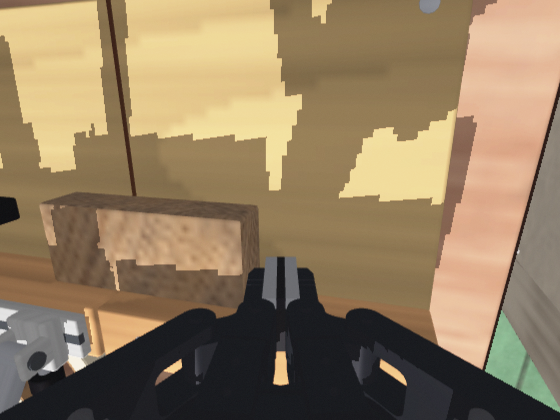

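send_rows(rows=[0.2,0,-0.6,0,0,0,255,0.2,0,-0.6,0,0,0,255,0.1,0,-0.6,0,0,0,255,0.2,0,-0.6,0,0,0,255,0.1,0,-0.5,0,0,0,255])

```text
t: 22.28
tcp_pos: [0.5682, 0.4447, 0.0134]
orientation: [-180.0, 75.0, -87.7]
ft_force: [0.8, 0.0, -0.5]
width: 0.001
```

```bash
python3 -c "
from h import *
s,A=st()
im=env.get_image('wrist')[:,:,::-1];cv2.imwrite('pics/w26.png',im)
"
```

```text
t 22.28 p [0.5682 0.4447 0.0134] q [-50.9  49.4   6.2  74.6   6.6  66.8  42.7] f [ 0.8  0.  -0.5] w 0.001
[[ 0.011 -0.999 -0.039]
 [-0.259 -0.04   0.965]
 [-0.966 -0.    -0.259]]
```

View pics/w26.png

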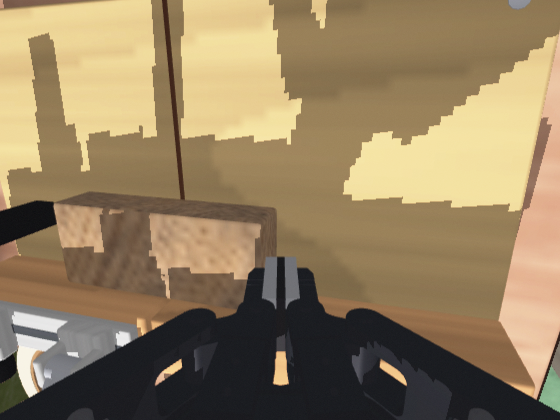

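send_rows(rows=[0.2,0,-0.6,0,0,0,255,0.1,0,-0.5,0,0,0,255,0.1,0,-0.4,0,0,0,255,0.1,0,-0.3,0,0,0,255,0,0,0,0,0,0,255])

```text
t: 22.75
tcp_pos: [0.5692, 0.4258, 0.0131]
orientation: [-180.0, 75.0, -87.7]
ft_force: [0.3, -0.3, 0.1]
width: 0.004
```

```bash
python3 -c "
from h import *
s,A=st()
im=env.get_image('wrist')[:,:,::-1];cv2.imwrite('pics/w27.png',im)
"
```

```text
t 22.75 p [0.5692 0.4258 0.0131] q [-50.1  48.3   6.3  76.9   6.9  65.5  43.4] f [ 0.3 -0.3  0.1] w 0.004
[[ 0.01  -0.999 -0.038]
 [-0.259 -0.04   0.965]
 [-0.966 -0.    -0.259]]
```

View pics/w27.png

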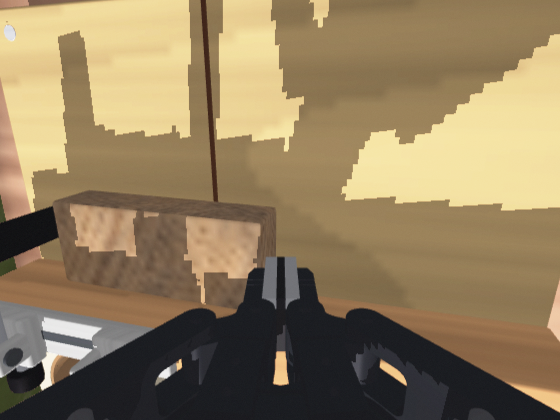

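send_rows(rows=[0.1,0,-0.2,0,0,0,255,0,0,-0.2,0,0,0,255,0.1,0,-0.2,0,0,0,255,0,0,0,0,0,0,255,0,0,0,0,0,0,255])

```text
t: 23.22
tcp_pos: [0.5686, 0.4242, 0.013]
orientation: [-179.8, 75.3, -87.3]
ft_force: [0.3, 7.0, -0.2]
width: 0.003
```

send_rows(rows=[0,0,-0.2,0,0,0,255,0.1,0,-0.1,0,0,0,255,0,0,-0.1,0,0,0,255,0,0,0,0,0,0,255,0,0,0,0,0,0,255])

```text
t: 23.63
tcp_pos: [0.5685, 0.424, 0.0135]
orientation: [-179.4, 75.6, -86.9]
ft_force: [-0.2, 13.8, -0.4]
width: 0.001
```

```bash
python3 -c "
from h import *
s,A=st()
im=env.get_image('wrist')[:,:,::-1];cv2.imwrite('pics/w28.png',im)
"
```

```text
t 23.63 p [0.5685 0.424  0.0135] q [-49.8  47.7   6.1  77.9   6.8  64.4  43.8] f [-0.2 13.8 -0.4] w 0.001
[[ 0.014 -0.999 -0.043]
 [-0.248 -0.045  0.968]
 [-0.969 -0.002 -0.248]]
```

View pics/w28.png

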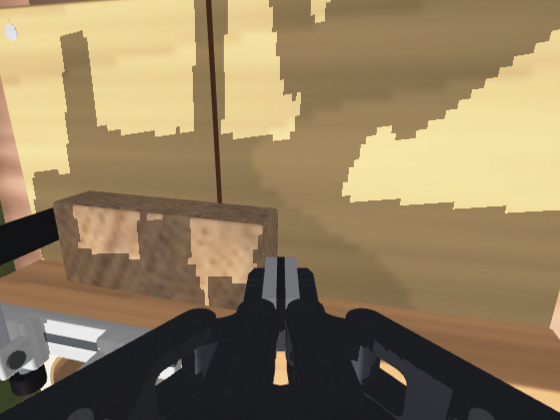

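send_rows(rows=[0,0,0.8,0,0,0,255,-0.2,0,1.2,0,0,0,255,-2,0,0.8,0,0,0,255,-3.5,0,0,0,-2,0,255,-3.5,0,0,0,-3,0,255])

```text
t: 24.1
tcp_pos: [0.5645, 0.4678, 0.0926]
orientation: [178.6, 79.9, -88.9]
ft_force: [0.0, 0.5, 0.5]
width: 0.0
```

```bash
python3 -c "
from h import *
s,A=st()
A1=att(0)
plan([.505,.40,.11],A1,n=5,f=128)
plan([.505,.395,.003],A1,n=5,f=128,p0=[.505,.40,.11],A0=A1)
im=env.get_image('wrist')[:,:,::-1];cv2.imwrite('pics/w29.png',im)
im=env.get_image('scene')[:,:,::-1];crop(im,190,330,150,300,5,'pics/s29.png')
"
```

```text
t 24.1 p [0.5645 0.4678 0.0926] q [-49.7  43.8   4.6  72.8   4.2  70.7  44.8] f [0.  0.5 0.5] w 0.0
[[ 0.003 -0.999 -0.044]
 [-0.175 -0.044  0.984]
 [-0.984  0.004 -0.175]]
max shift mm 18.363571540904147 deg 2.020870211215629
[-0.11, 1.25, -1.34, 0.05, -2.02, -0.05, 128.0, -0.16, 1.25, -1.34, 0.05, -2.02, -0.05, 128.0, -0.21, 1.25, -1.33, 0.05, -2.02, -0.05, 128.0, -0.25, 1.25, -1.33, 0.05, -2.02, -0.05, 128.0, -0.3, 1.24, -1.32, 0.05, -2.02, -0.05, 128.0]
max shift mm 21.423351745233518 deg 0.0
[2.14, 0.0, -0.1, 0.0, 0.0, 0.0, 128.0, 2.14, 0.0, -0.1, 0.0, 0.0, 0.0, 128.0, 2.14, 0.0, -0.1, 0.0, 0.0, 0.0, 128.0, 2.14, 0.0, -0.1, 0.0, 0.0, 0.0, 128.0, 2.14, 0.0, -0.1, 0.0, 0.0, 0.0, 128.0]
```

View pics/w29.png

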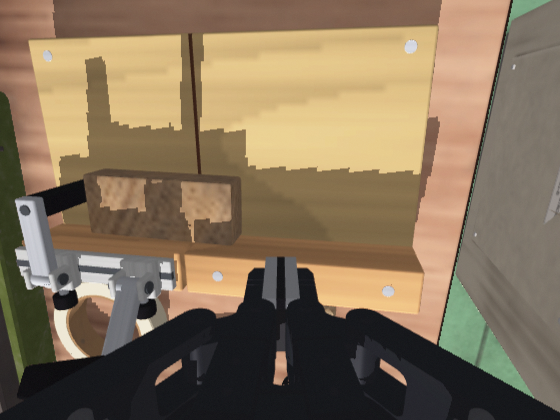

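View pics/s29.png

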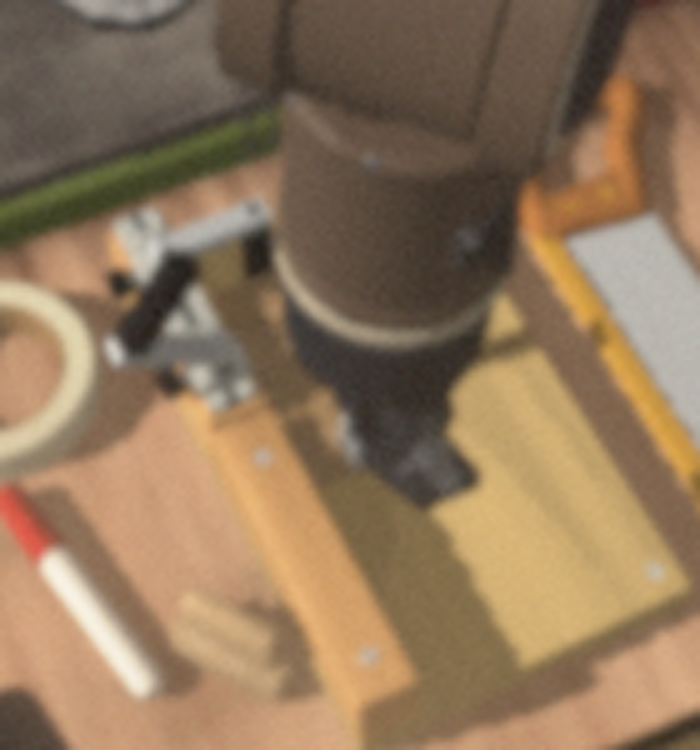

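send_rows(rows=[-0.1,1.3,-1.7,0,-2,0,128,-0.2,1.3,-1.7,0,-2,0,128,-0.2,1.3,-1.7,0,-2,0,128,-0.3,1.3,-1.7,0,-2,0,128,-0.3,1.2,-1.7,0,-2,0,128])

```text
t: 24.62
tcp_pos: [0.506, 0.3788, 0.1146]
orientation: [-16.9, 90.0, 75.4]
ft_force: [0.4, 0.6, 0.3]
width: 0.498
```

```bash
python3 -c "
from h import *
s,A=st()
im=env.get_image('wrist')[:,:,::-1];cv2.imwrite('pics/w30.png',im)
A1=att(0)
plan([.510,.382,.003],A1,n=5,f=128)
"
```

```text
t 24.62 p [0.506  0.3788 0.1146] q [-41.9  28.7   1.   95.7  -0.6  55.5  51.6] f [0.4 0.6 0.3] w 0.498
[[ 0.    -0.999 -0.04 ]
 [ 0.001 -0.04   0.999]
 [-1.    -0.     0.001]]
max shift mm 22.53501029599078 deg 0.048251762371573755
[2.24, -0.1, 0.18, -0.05, -0.01, -0.01, 128.0, 2.24, -0.1, 0.18, -0.05, -0.01, -0.01, 128.0, 2.24, -0.1, 0.18, -0.05, -0.01, -0.01, 128.0, 2.24, -0.1, 0.18, -0.05, -0.01, -0.01, 128.0, 2.24, -0.1, 0.18, -0.05, -0.01, -0.01, 128.0]
```

View pics/w30.png

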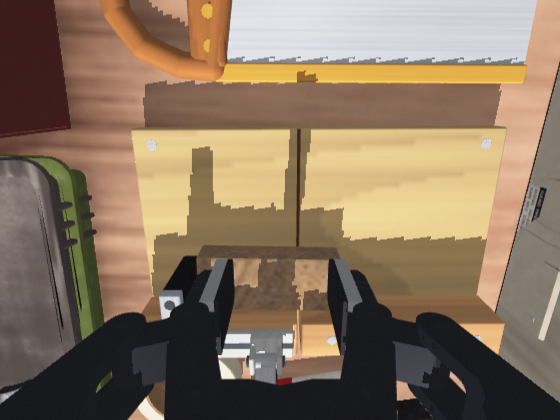

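send_rows(rows=[2.2,0,0.1,0,0,0,128,2.2,0,0.1,0,0,0,128,2.2,0,0.1,0,0,0,128,2.2,0,0,0,0,0,128,2.2,0,0,0,0,0,128])

```text
t: 25.08
tcp_pos: [0.5067, 0.3827, 0.0035]
orientation: [-164.0, 90.0, -71.7]
ft_force: [0.5, 1.0, 0.4]
width: 0.497
```

send_rows(rows=[0,-0.6,0,0,0,0,128,0,-0.6,0,0,0,0,128,0,-0.6,0,0,0,0,128,0,-0.4,0,0,0,0,128,0,0,0,0,0,0,128])

```text
t: 25.5
tcp_pos: [0.531, 0.3842, 0.0061]
orientation: [-63.7, 89.8, 28.5]
ft_force: [-0.2, -0.2, 0.0]
width: 0.498
```

send_rows(rows=[0,-0.2,0,0,0,0,128,0,-0.1,0,0,0,0,128,0,0,0,0,0,0,128,0,0,0,0,0,0,128,0,0,0,0,0,0,128])

```text
t: 25.92
tcp_pos: [0.5314, 0.3842, 0.0046]
orientation: [-13.0, 90.0, 79.4]
ft_force: [-0.5, 0.6, -0.3]
width: 0.499
```

send_rows(rows=[0,-0.1,0,0,0,0,128,0,-0.1,0,0,0,0,128,0,-0.1,0,0,0,0,128,0,0,0,0,0,0,128,0,0,0,0,0,0,128])

```text
t: 26.33
tcp_pos: [0.5325, 0.3841, 0.0043]
orientation: [106.1, 89.8, -161.6]
ft_force: [-5.3, -1.4, 3.9]
width: 0.496
```

send_rows(rows=[0,-0.1,0,0,0,0,128,0,-0.1,0,0,0,0,128,0,0,0,0,0,0,128,0,0.6,0,0,0,0,128,0,1.2,0,0,0,0,128])

```text
t: 26.75
tcp_pos: [0.5198, 0.3833, 0.0045]
orientation: [-79.0, 89.9, 13.3]
ft_force: [-0.8, -0.3, 0.1]
width: 0.495
```

send_rows(rows=[-3,0.4,0,0,0,0,128,-4,0.4,0,0,0,0,128,-4,0.4,0,0,0,0,128,-4,0,0,0,0,0,128,0,0,0,0,0,0,128])

```text
t: 27.17
tcp_pos: [0.5103, 0.3861, 0.1636]
orientation: [-52.2, 89.2, 40.2]
ft_force: [1.7, 0.8, 1.1]
width: 0.498
```

```bash
python3 -c "
from h import *
s,A=st()
im=env.get_image('wrist')[:,:,::-1];cv2.imwrite('pics/w31.png',im)
im=env.get_image('scene')[:,:,::-1];crop(im,190,330,150,300,5,'pics/s31.png')
"
```

```text
t 27.17 p [0.5103 0.3861 0.1636] q [-42.3  26.2   1.2  92.6  -0.6  60.4  51.4] f [1.7 0.8 1.1] w 0.498
[[ 0.011 -0.999 -0.04 ]
 [ 0.009 -0.04   0.999]
 [-1.    -0.011  0.009]]
```

View pics/w31.png

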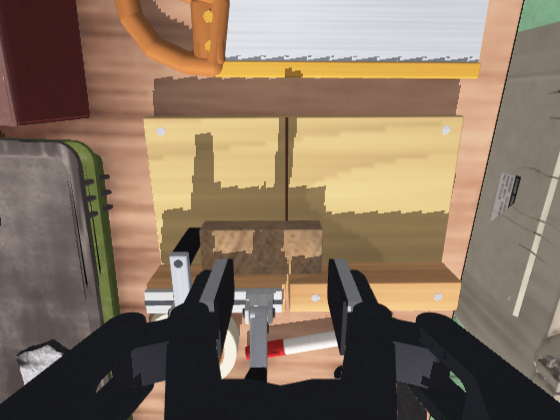

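View pics/s31.png

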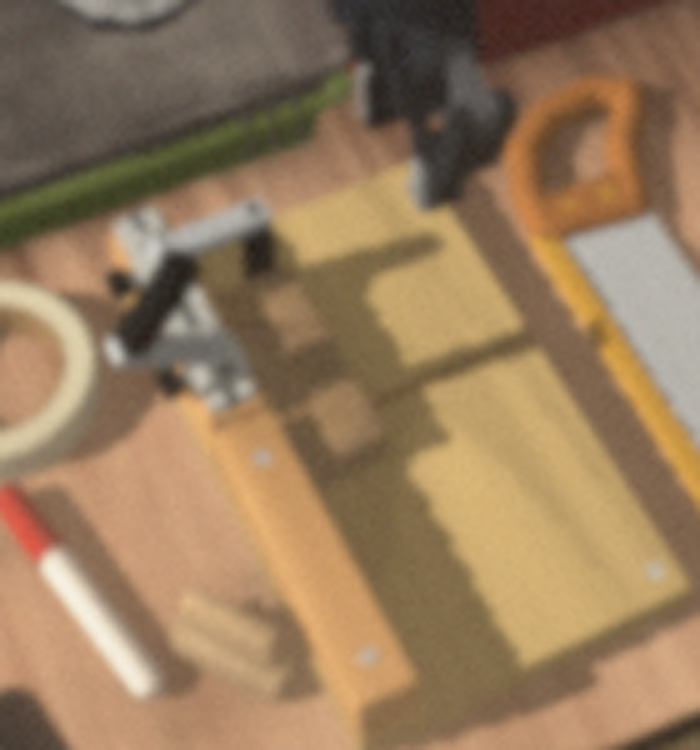

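```bash
python3 -c "
from h import *
im=cv2.imread('pics/w31.png');crop(im,140,340,190,330,4,'pics/w31c.png')
"
```

```text
(no output)
```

View pics/w31c.png

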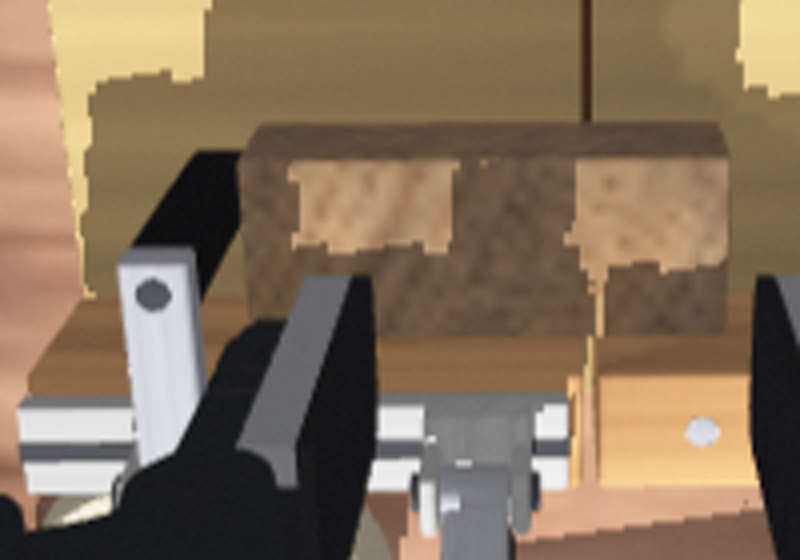

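send_rows(rows=[-0.5,0,-1.5,0,0,0,255,0,0,-1.5,0,0,0,255,0,0,-1.5,0,0,0,255,0,0,-1.5,0,0,0,255,0,0,0,0,0,0,255])

```text
t: 27.68
tcp_pos: [0.5099, 0.3174, 0.1588]
orientation: [165.4, 89.8, -102.5]
ft_force: [0.8, -0.6, -0.6]
width: -0.003
```

```bash
python3 -c "
from h import *
s,A=st()
W=cal('wrist');im=env.get_image('wrist')[:,:,::-1];cv2.imwrite('pics/w32.png',im);crop(im,200,400,180,330,4,'pics/w32c.png')
"
```

```text
t 27.68 p [0.5099 0.3174 0.1588] q [-38.   23.4   1.9  97.8  -0.7  59.   56.1] f [ 0.8 -0.6 -0.6] w -0.003
[[-0.001 -0.999 -0.035]
 [-0.003 -0.035  0.999]
 [-1.     0.001 -0.003]]
```

View pics/w32c.png

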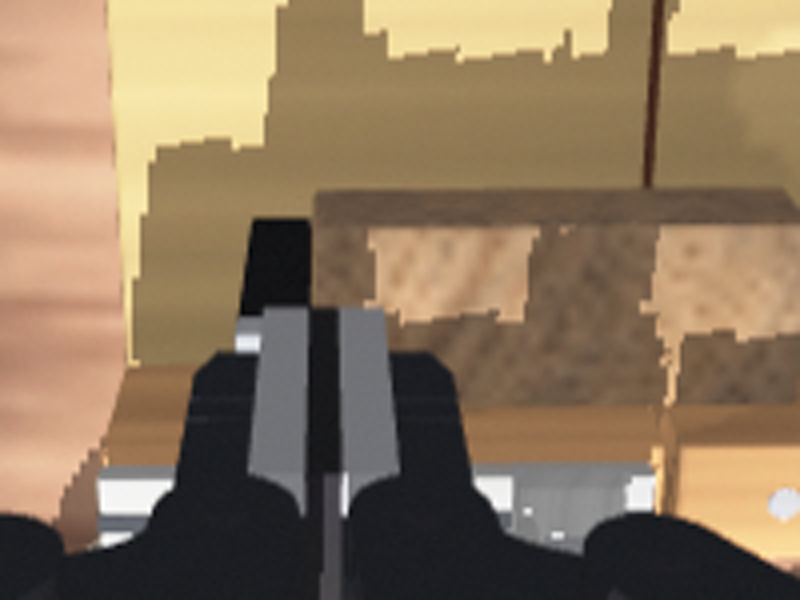

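send_rows(rows=[-2,1,1.5,0,0,0,255,-2,1.5,3,0,0,0,255,-2,1.5,3,0,0,0,255,0,2,3.5,0,0,0,255,0,2,3.5,0,0,0,255])

```text
t: 28.15
tcp_pos: [0.4229, 0.4668, 0.2211]
orientation: [-35.1, 89.8, 57.2]
ft_force: [-0.2, 0.8, -0.8]
width: -0.001
```

send_rows(rows=[0,2.5,3,0,0,0,255,0,2.5,3,0,0,0,255,0,2.5,3,0,0,0,255,0,2.5,3,0,0,0,255,0,2,2,0,0,0,255])

```text
t: 28.57
tcp_pos: [0.2935, 0.6029, 0.2189]
orientation: [58.0, 89.9, 150.6]
ft_force: [-0.3, 0.1, -0.4]
width: -0.002
```

```bash
python3 -c "
from h import *
s,A=st()
im=env.get_image('top')[:,:,::-1];crop(im,190,350,100,250,5,'pics/t33.png')
im=env.get_image('scene')[:,:,::-1];cv2.imwrite('pics/scene33.png',im);crop(im,170,330,150,290,5,'pics/s33.png')
"
```

```text
t 28.57 p [0.2935 0.6029 0.2189] q [-65.6  27.4  -3.7  82.9   1.7  69.7  23. ] f [-0.3  0.1 -0.4] w -0.002
[[-0.002 -0.999 -0.044]
 [ 0.001 -0.044  0.999]
 [-1.     0.002  0.001]]
```

View pics/t33.png

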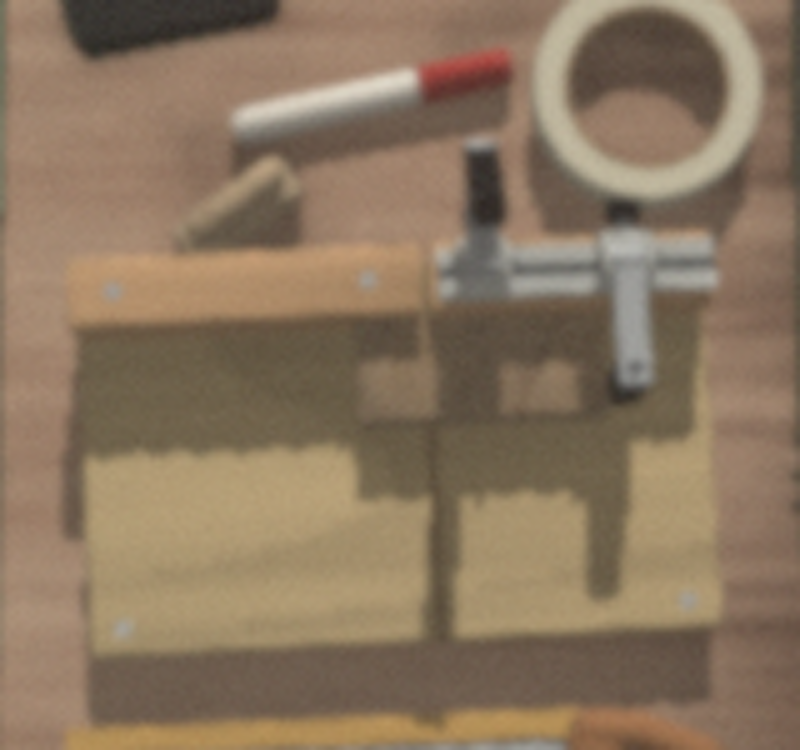

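View pics/s33.png

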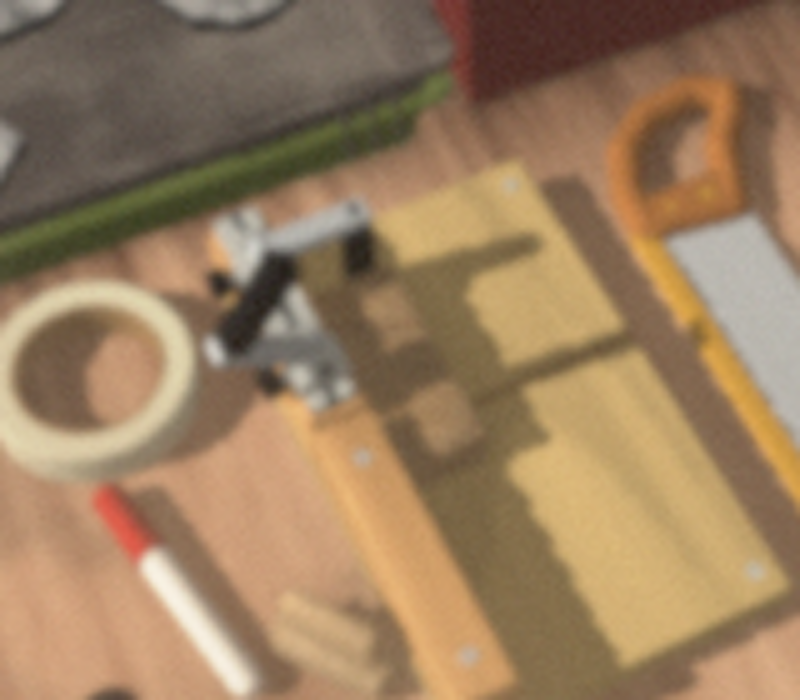

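```bash
python3 -c "
from h import *
C=cal('top');S=cal('scene')
T=lambda u,v:(190+(u+.5)/5-.5,100+(v+.5)/5-.5)
Q=lambda u,v:(170+(u+.5)/5-.5,150+(v+.5)/5-.5)
print('bar screw',tri(C,T(634,370),S,Q(352,208)))
print('front L',onz(C,*T(358,418),.051),'front R',onz(C,*T(612,408),.051))
print('fence front L/slot',onz(C,*T(78,328),.066),onz(C,*T(432,318),.066))
print('front L scene',onz(S,*Q(482,432),.051))
"
```

```text
bar screw (array([0.55891757, 0.30579   , 0.08894971]), np.float64(0.002912861559740265))
front L [0.54259953 0.42366601 0.051     ] front R [0.54680213 0.31272843 0.051     ]
fence front L/slot [0.57978669 0.54368904 0.066     ] [0.58403144 0.39147503 0.066     ]
front L scene [0.54530583 0.42335402 0.051     ]
```

```bash
python3 -c "
from station import env
print(env.hand_in())"
```

```text
the job is handed in; nothing more can be done
None
```

I handed the job in at about 29 s. The block lies flat along the fence, snug against both the fence and the lowered end stop. The inner stop is still up. I used only finger pushes and never gripped or lifted the block.

**What I did:** I pushed the end stop's arm over from behind until it fell. I then tipped the block along the fence and slid it to the fence with two spread fingertips. Last, I pushed it endwise into the stop, pressed it against the fence once more and backed the arm clear.

**What the last checks showed:**
- **End stop:** the last top and scene pictures show the bar level and forward. Its screw measured 89 mm above the worktop, close to the 92 mm expected for a level bar.
- **Against the stop:** the push ended on a firm contact of about 14 N. The straight-on wrist view showed the foot flush with the block's end, with no visible gap.
- **Against the fence:** contact came at about 9 N on the first push and 5 N on the last press.
- **Things around the board:** the tape, marker and stamp were where they started. I did not compare the saw or the red and orange look-alikes in the last pictures.

**What failed or disagreed:**
- **First stop push:** it went over the foot and moved nothing. The shut fingertips end nearly 30 mm short of the reported TCP, so I lowered the tool and allowed for that from then on.
- **Camera readings:** positions measured by different cameras differed by 3–8 mm.
- **Fence distance:** in the last top picture, the block's front edge measured 40 mm from the fence, although the block is 45 mm wide. I judged this to be a misread edge, so the fence contact rests on the measured forces.

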